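Level the casting shelf with a tommy bar and spirit level

TASK

Stand the spirit level lengthwise in the middle of the low green wire shelf, push the steel tommy bar through the hole in the head of the shelf's foot screw, right up to its red grip, and swing the bar clockwise (seen from above) until the bubble sits between its two lines. Leave the bar home in the screw, then press the level down firmly on the shelf and finish while still pressing it, with the bubble still between the lines. Leave everything else on the bench where it is.

Things in the scene. Friction and masses are not known exactly. Their poses are not given: they have to be found in the camera images.
- level: the spirit level, dark blue with black ends, 200 long (its x axis) x 24 wide (y) x 40 high (z), 0.4 kg. Origin: middle of its underside. A green vial lies lengthwise under the middle of its top; two black lines, 21 mm apart, frame a white bubble 16 long. The blue top more than 30 mm either side of the middle is solid and flush, 40 mm up. It starts upright on the bench
- bubble (a joint): where the bubble's middle stands along the level's x axis, m: 0 = midway between the lines, positive = towards the level's +x end; between the lines within +-0.0025. It runs to the higher end, 2.1 mm per milliradian of slope, stops at +-0.011 and settles within about a second. The bench is level, so it starts near 0
- bar: the tommy bar: steel rod of 12 mm diameter, 160 long, 0.17 kg, lying along its x axis; the plain tapered end is at x = +80 mm, a flat red grip (58 long, 20 wide along y, 12 thick along z) runs from x = -80 to -22 mm. Origin: underside of its middle, 6 mm under the rod's axis. It starts lying flat on the bench
- bar_mid (a point): middle of the bar, on the rod's axis
- screw_hole (a point): centre of the cross hole in the steel head of the foot screw, 170 mm above the bench, at the shelf's right-hand end. The head is a block 36 long (x, along the hole), 36 wide, 34 high, with a white line along x on its top; the hole is a 16 mm round bore right through along x, mouths bevelled 2 mm. The head turns about the vertical through this point (0.12 N m, stays where left) and does not rise
- screw_mouth (a point): middle of the hole's mouth at x = -18 mm, the one that looks away from the shelf at the start; the bar goes in here. With the grip's shoulder against the head, bar_mid lies 4 mm short of screw_hole and the bar rests balanced in the hole. Turning clockwise from above raises the shelf's right-hand end and sends the bubble towards it, about 6 mm per radian; it starts 0.75 to 1.35 rad too low
- deck (a point): middle of the shelf's flat top, a grey sheet 200 (x) x 310 (y) mm on a green wire frame, 110 mm above the bench; +y points to the shelf's left-hand end, whose two fixed feet have posts that rise 33 mm above the sheet at (+-87, +140) mm; the screw head is at (0, -200) mm. The shelf does not slide or yield
- mould_a: bystander: round plaster mould, 156 diameter, 75 high; origin under its middle
- mould_b: bystander: round plaster mould with brown clay in it, 144 diameter, 67 high; origin under its middle
- bowl: bystander: brown clay bowl, 110 diameter, 55 high; origin under its middle
- jar: bystander: white jar with green cap, 60 diameter, 85 high; origin under its middle
- mallet: bystander: rubber mallet, 220 long, lying on the bench
- cup: bystander: green plastic cup, 72 diameter, 85 high; origin under its middle
Mind the look-alikes: they are no part of the job. Of the things that look like the level, the middle-sized one is meant.

How it is judged:
By the outcome, as a careful person would: the job done as asked, in the order asked, and still so for the second after the job is handed in, while the arm keeps its last pose, push and grip.
It also fails if it takes over 72 s, if anything falls off the work surface, if the arm or the gripper's body presses on something with over 40 N, if the wrist force passes 120 N, or if a joint passes its speed limit or range.

ROBOT

A 6-joint arm with a two-finger parallel gripper is mounted at the origin on the work surface. World frame = base frame: x ahead of the robot, y to its left, z up, the work surface at z = 0. Lengths are in m, angles in degrees, forces in N, time in s.
With the tool pointing down it reaches from about 0.375 to 0.9 m from the base axis. Payload 3.1 kg.
Tool frame: the origin (TCP) lies at the centre of the arm's flange, where the gripper is bolted on; the fingertips stand 182 mm ahead of it and the grasp point (between the pads) lies bot.grip_point_offset ahead of it (bot.grip_point_offset is the distance from the TCP to the grasp point, in m); x points along the fingers, z is the direction in which the jaws open and shut, and the axes are right-handed (so a half turn about x gives the same grasp; the last joint's range is limited). The gripper opens to 87 mm and grips with 3 to 60 N. Pads are 19 mm wide; open, the fingers measure 117 mm over their backs; the gripper's body (75 mm by 190 mm) begins 51 mm behind the grasp point.
Start: joints at [-78.868, 30.224, 82.088, -0, 67.689, -10.227], TCP at [0.228, -0.582, 0.405] pointing down, gripper open.
Joint ranges: [-176.69, 176.69], [-43.24, 126.21], [12.49, 139.97], [-82, 262], [0, 151.66], [-163.58, 163.58]. Speed limits (degrees/s): [159.86, 159.86, 180, 180, 180, 180].

INTERFACE

Orientations are given as a 3x3 rotation matrix whose columns are the frame's x, y, z axes.
In Python, from rig import bot gives the robot as it stands.
- The arm moves only by the tool step_arm, never from a script. Its argument "motion" is a list that holds one entry, the list of rows, each a list of 7 numbers: the turn, a rotation vector about the world's x, y, z in degrees, then the shift along the world's x, y, z in mm, then the finger opening in mm, from 0 to 87. A call has 1 to 12 rows; each row is the pose to reach, as a shift and turn from the pose commanded when the call began; what a row does not reach only later rows make up. A row lasts 1/12 s, in which the tool goes at most 41.7 mm and 7.16 degrees, less where a joint would pass 70% of its speed; a pose out of reach is approached as far as the arm can. A call with a gripper value outside its range is refused whole. The fingers move at their own pace and stop on an object; the grip force is fixed at half the most. Time passes only in rows, so rows that repeat a pose let the fingers close. It gives the time, the measured TCP pose, the force and the opening at its end, in the units of the state.
- bot.read_state(): the state, without advancing time (a new reading comes with each control period).
- bot.capture(name): name is "scene" or "top" or "wrist"; returns a dict with "frame" (480x640x3 uint8, red, green, blue), "range_z" (480x640 float32, m along the optical axis (not along the pixel's ray), 0 where there is no reading), "fx", "fy", "cx", "cy" (pixels), "cam_to_world" (4x4, takes a point from camera to world coordinates). Camera axes: x right, y down, z forward; pixel columns grow to the right and rows downward; lengths in m; the calibration is good to about 2 mm. A picture is of the moment at which its call begins.
- bot.hand_in(): hands the job in, once; it reports no verdict.
The state is a dict: "time_s": time; "joint_positions": joint angles; "qvel": joint speeds; "tau": joint torques, N m; "position": TCP position; "tcp_rot": TCP orientation; "force": force on the tool from outside, world axes, zero at the start; "moment": the same for the moment, N m; "opening": opening from 0.0 (shut) to 1.0 (fully open).
Only numpy, scipy, OpenCV 4.12 (cv2) and the standard library are available. Lean on these libraries where they do the work, as an engineer would, in place of code of your own. Each camera call takes 0.05 s, during which the arm holds its last target.

## Working session

There is one attempt and no reset: what is moved stays moved. The work goes in short steps, Python scripts to look and compute and a tool call to move; the robot and the scene stay as the last step left them, time stands still between calls to the robot, and variables do not carry over. Pictures are saved under pics/ and viewed, and the job is handed in when it is done.

Besides the shell and the picture viewer there is one more tool, called after "Call:" by a JSON object that holds its "name" and its "arguments", one argument or row to a line. step_arm: Moves the arm, as the interface text tells. Its arguments: {"type":"object","properties":{"motion":{"type":"array"}},"required":["motion"]}

```bash
ls; mkdir -p pics
cat > h.py <<'E'
import numpy as np, cv2
from rig import bot
def grab(n,tag):
    c=bot.capture(n); np.savez(f'pics/{tag}.npz',**{k:np.asarray(v) for k,v in c.items()})
    cv2.imwrite(f'pics/{tag}.png',c['frame'][:,:,::-1]); return c
def load(tag): 
    return dict(np.load(f'pics/{tag}.npz'))
def ray(c,u,v,z):
    T=np.array(c['cam_to_world']); d=T[:3,:3]@np.array([(u-c['cx'])/c['fx'],(v-c['cy'])/c['fy'],1.]); o=T[:3,3]
    return o+d*(z-o[2])/d[2]
def pt(c,u,v):
    T=np.array(c['cam_to_world']); r=c['range_z'][int(v),int(u)]
    return T[:3,:3]@np.array([(u-c['cx'])/c['fx']*r,(v-c['cy'])/c['fy']*r,r])+T[:3,3]
def proj(c,p):
    T=np.linalg.inv(c['cam_to_world']); q=T[:3,:3]@np.array(p)+T[:3,3]
    return c['fx']*q[0]/q[2]+c['cx'],c['fy']*q[1]/q[2]+c['cy']
def cloud(c):
    T=np.array(c['cam_to_world']); r=c['range_z']; v,u=np.mgrid[0:480,0:640]
    P=np.stack([(u-c['cx'])/c['fx']*r,(v-c['cy'])/c['fy']*r,r],-1)
    return P@T[:3,:3].T+T[:3,3]
def st():
    s=bot.read_state(); 
    print(s['time_s'],np.round(s['position'],4),np.round(s['force'],1),np.round(s['moment'],2),s['opening']); print(np.round(s['tcp_rot'],3).tolist(), np.round(s['joint_positions'],1))
E
python3 - <<'E'
from h import *
for n in ['scene','top','wrist']:
    c=grab(n,n+'0'); print(n,c['fx'],c['cx'],c['cy'],np.round(c['cam_to_world'],3).tolist())
print(bot.grip_point_offset); st()
E
```

```text
pics
scene 536.6879208267638 315.12030244860597 236.85945346811522 [[0.099, 0.744, -0.661, 1.479], [0.995, -0.076, 0.063, -0.031], [-0.003, -0.664, -0.747, 1.229], [0.0, 0.0, 0.0, 1.0]]
top 504.6453070971174 324.23546853341867 242.52782099610155 [[0.019, -0.992, 0.126, 0.372], [-1.0, -0.018, 0.012, 0.046], [-0.01, -0.126, -0.992, 1.387], [0.0, 0.0, 0.0, 1.0]]
wrist 421.4480927501427 317.57556451382663 240.997057228866 [[0.364, -0.893, -0.264, 0.302], [-0.931, -0.35, -0.102, -0.554], [-0.001, 0.283, -0.959, 0.384], [0.0, 0.0, 0.0, 1.0]]
0.1635
0.15 [ 0.2276 -0.5818  0.404 ] [0.1 0.4 0.8] [-0.03 -0.01  0.03] 1.0025126226544663
[[-0.0, 0.931, 0.364], [0.002, 0.364, -0.931], [-1.0, 0.0, -0.002]] [-78.9  30.3  82.1  -0.   67.7 -10.2]
```

View pics/scene0.png

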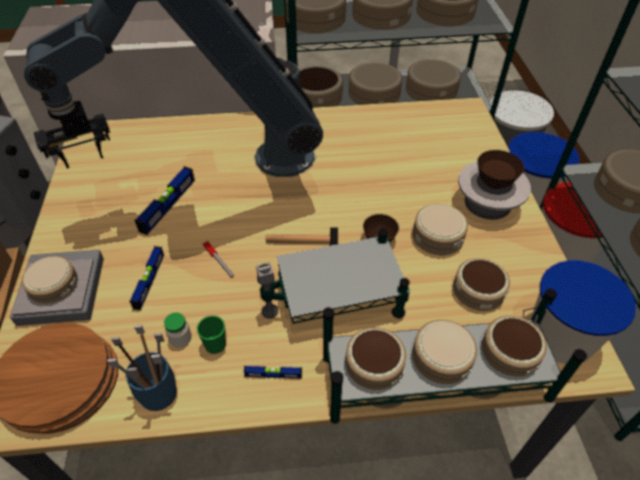

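View pics/top0.png

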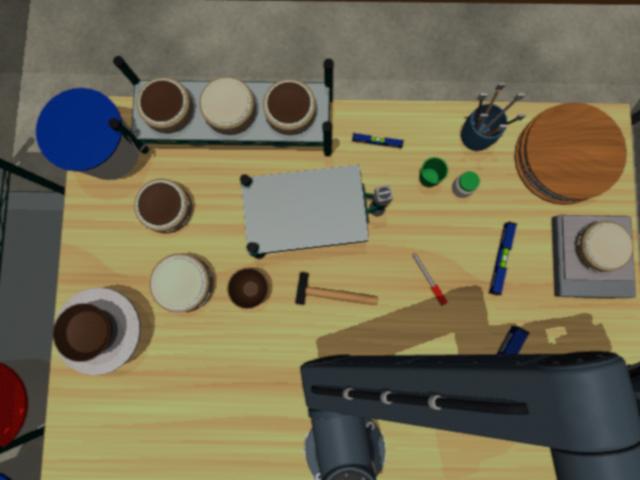

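View pics/wrist0.png

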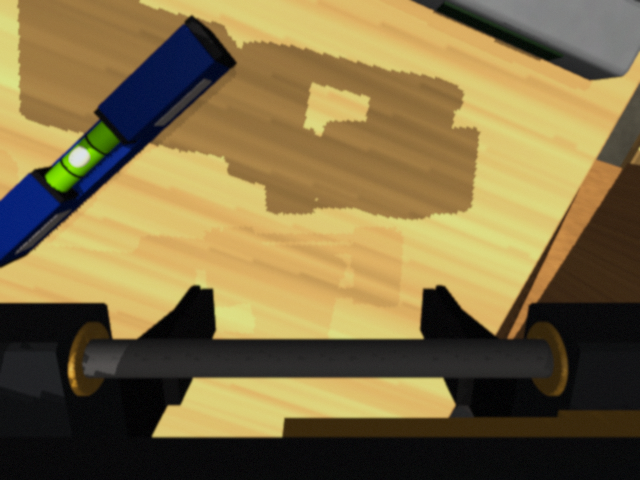

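Three level candidates: scene (166,200), (148,277) and (273,372). The last two are top (503,258) and (378,140). I'll measure their lengths to pick the 200 mm one.

Run:
```python
from h import *
for tag in ['scene0','top0']:
    c=load(tag); P=cloud(c); hsv=cv2.cvtColor(c['frame'],cv2.COLOR_RGB2HSV)
    H,S,V=cv2.split(hsv)
    m=((H>105)&(H<130)&(S>120)&(V>30)).astype(np.uint8)
    g=cv2.inRange(hsv,(25,100,60),(50,255,255))
    m=cv2.morphologyEx(m,cv2.MORPH_CLOSE,np.ones((9,9)))
    n,l,s,ce=cv2.connectedComponentsWithStats(m)
    for i in range(1,n):
        if s[i,4]<150: continue
        q=P[(l==i)]; top=np.percentile(q[:,2],90)
        q=q[(q[:,2]>top-.008)]
        r=cv2.minAreaRect((q[:,:2]*1000).astype(np.float32))
        print(tag,s[i],np.round(ce[i]),'top',round(top,3),np.round(r[0]),np.round(r[1]),round(r[2],1))
c=load('top0'); P=cloud(c)
f=c['frame']; cv2.imwrite('pics/crop.png',cv2.resize(f[120:320,340:540],(600,600),interpolation=cv2.INTER_CUBIC)[:,:,::-1])
c=load('scene0'); f=c['frame']; cv2.imwrite('pics/crop2.png',cv2.resize(f[150:390,90:310],(550,600),interpolation=cv2.INTER_CUBIC)[:,:,::-1])
```

```text
scene0 [ 509  132   71   47 2163] [542. 152.] top -0.353 [464. 569.] [ 302. 2339.] 52.1
scene0 [138 168  55  62 761] [166. 198.] top 0.057 [ 802. -264.] [1421.  184.] 11.6
scene0 [132 248  30  56 422] [147. 276.] top 0.042 [ 967. -262.] [1119.  110.] 18.6
scene0 [ 541  260   99   75 5408] [589. 298.] top 0.188 [1116.  377.] [ 210. 1090.] 45.7
scene0 [245 367  55  10 301] [272. 371.] top 0.031 [840. -77.] [133.  17.] 82.4
top0 [  36   88   86   83 5568] [ 78. 129.] top 0.188 [582. 438.] [864. 211.] 48.1
top0 [354 134  48  13 225] [377. 140.] top 0.032 [604. -50.] [133. 484.] 82.8
top0 [491 223  24  70 541] [503. 258.] top 0.044 [ 422. -232.] [154. 544.] 26.0
top0 [499 329  28  26 376] [515. 342.] top 0.059 [ 288. -335.] [ 61. 262.] 2.9
```

Run:
```python
from h import *
# deck from depth in top and scene
for tag in ['top0','scene0']:
    c=load(tag); P=cloud(c); f=c['frame'].astype(int)
    m=(abs(P[:,:,2]-.110)<.02)&(f.max(2)-f.min(2)<30)&(P[:,:,0]>.35)&(P[:,:,0]<.8)&(P[:,:,1]>-.15)&(P[:,:,1]<.3)
    m=cv2.morphologyEx(m.astype(np.uint8),cv2.MORPH_OPEN,np.ones((7,7)))
    n,l,s,ce=cv2.connectedComponentsWithStats(m)
    i=1+np.argmax(s[1:,4]); q=P[l==i]; A=np.c_[q[:,:2],np.ones(len(q))]; co=np.linalg.lstsq(A,q[:,2],rcond=None)[0]
    # by plane rays at z=.11
    vv,uu=np.nonzero(l==i); R=np.array([ray(c,u,v,.11)[:2]*1000 for u,v in zip(uu,vv)],np.float32)
    print(tag,s[i],cv2.minAreaRect((q[:,:2]*1000).astype(np.float32)),cv2.minAreaRect(R),'plane',co,q[:,2].mean())
c=load('top0');P=cloud(c)
for uv in [(383,187),(380,200),(386,195)]: print(uv,pt(c,*uv))
```

```text
top0 [ 242  165  126   88 8991] ((622.4373168945312, 113.3587875366211), (201.05218505859375, 316.31756591796875), 7.7674360275268555) ((621.8505859375, 113.26923370361328), (200.45986938476562, 315.3412780761719), 7.613799571990967) plane [-0.00070311  0.00389801  0.10988284] 0.10988341549736558
scene0 [ 279  238  129   78 7084] ((622.1006469726562, 117.01058959960938), (210.8217315673828, 316.31072998046875), 6.478353023529053) ((624.7593994140625, 116.51184844970703), (212.56871032714844, 316.34564208984375), 5.813365936279297) plane [-0.00313507  0.00723527  0.11080521] 0.10966643983460365
(383, 187) [ 0.66192305 -0.07855035  0.19133948]
(380, 200) [ 0.63052768 -0.07182737  0.18775892]
(386, 195) [ 0.64277903 -0.08610601  0.18923248]
```

View pics/crop.png

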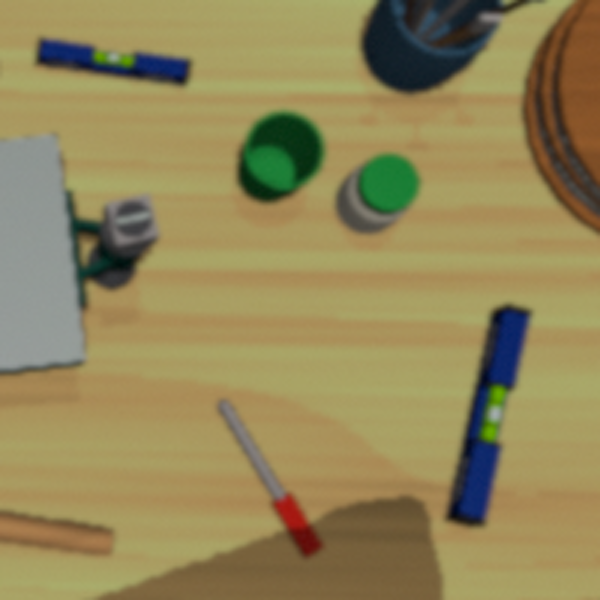

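View pics/crop2.png

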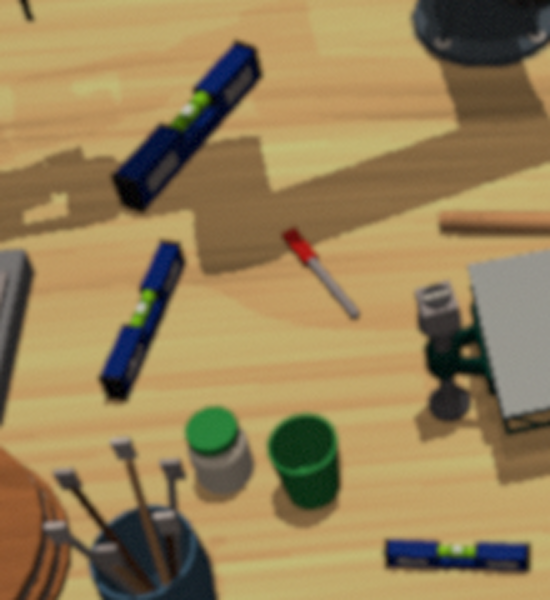

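Run:
```python
from h import *
def rect(q): 
    r=cv2.minAreaRect((q*1000).astype(np.float32)); return np.round(r[0],1),np.round(r[1],1),round(r[2],1)
for tag,box in [('scene0',(125,240,170,312)),('top0',(485,215,525,300)),('scene0',(240,360,308,385)),('top0',(345,128,410,155))]:
    c=load(tag); P=cloud(c); hsv=cv2.cvtColor(c['frame'],cv2.COLOR_RGB2HSV)
    x0,y0,x1,y1=box
    m=np.zeros((480,640),bool); m[y0:y1,x0:x1]=True
    big=m&(c['range_z']>0)&(P[:,:,2]>.03)&(P[:,:,2]<.05)
    print(tag,'depth',rect(P[big][:,:2]),np.median(P[big][:,2]),big.sum())
    H,S,V=cv2.split(hsv)
    b=m&(((H>105)&(H<130)&(S>120))|((H>25)&(H<50)&(S>150)&(V>150)&False)|(V<45))
    vv,uu=np.nonzero(b); print('  ray',rect(np.array([ray(c,u,v,.03)[:2] for u,v in zip(uu,vv)])))
    # PCA of deep
    q=P[big][:,:2]; mu=q.mean(0); w,e=np.linalg.eigh(np.cov((q-mu).T)); print('  pca',mu,np.degrees(np.arctan2(e[1,1],e[0,1])))
    g=m&(H>25)&(H<60)&(S>150)&(V>120); 
    vv,uu=np.nonzero(g); print('  vial px',uu.mean(),vv.mean(),ray(c,uu.mean(),vv.mean(),.037))
# bar
for tag,box in [('scene0',(195,235,240,285)),('top0',(405,245,455,312))]:
    c=load(tag); hsv=cv2.cvtColor(c['frame'],cv2.COLOR_RGB2HSV);H,S,V=cv2.split(hsv)
    x0,y0,x1,y1=box; m=np.zeros((480,640),bool); m[y0:y1,x0:x1]=True
    red=m&((H<6)|(H>172))&(S>150); ste=m&(S<70)
    for nm,k in [('red',red),('steel',ste)]:
        vv,uu=np.nonzero(k); q=np.array([ray(c,u,v,.009)[:2] for u,v in zip(uu,vv)]); mu=q.mean(0); w,e=np.linalg.eigh(np.cov((q-mu).T))
        print(tag,nm,k.sum(),mu,np.degrees(np.arctan2(e[1,1],e[0,1])),rect(q))
```

```text
scene0 depth (array([ 510.9, -414.7]), array([ 29. , 202.4]), 76.4) 0.038670370417279165 522
  ray (array([ 519., -413.]), array([ 33.8, 212.6]), 76.1)
  pca [ 0.51794007 -0.4151076 ] 166.1953812906332
  vial px 146.24242424242425 272.90909090909093 [ 0.51093261 -0.41516305  0.037     ]
top0 depth (array([ 512.2, -420.5]), array([ 27.9, 201.1]), 76.2) 0.04003362764748708 672
  ray (array([ 511.5, -417. ]), array([ 28.3, 196.6]), 76.3)
  pca [ 0.51141817 -0.41866194] 166.21274057572322
  vial px 504.36170212765956 257.51063829787233 [ 0.5119004  -0.41993906  0.037     ]
scene0 depth (array([838.8, -75.5]), array([143.4,  17.4]), 82.1) 0.03140821448734621 101
  ray (array([846.6, -76.9]), array([136.2,  23.8]), 82.3)
  pca [ 0.83970398 -0.07401379] 82.18502371440495
  vial px 272.4583333333333 369.75 [ 0.84479576 -0.07616243  0.037     ]
top0 depth (array([837.1, -79.8]), array([142.3,  18.3]), 81.9) 0.031762626976839625 97
  ray (array([834. , -78.9]), array([133.1,  19.2]), 82.1)
  pca [ 0.83712258 -0.07833106] 82.42570131493275
  vial px 377.47058823529414 138.94117647058823 [ 0.83498279 -0.07876038  0.037     ]
scene0 red 76 [ 0.41129697 -0.24679941] -149.29856024987618 (array([ 410.8, -247. ]), array([52.3, 17. ]), 31.9)
scene0 steel 87 [ 0.4798067  -0.20515399] -148.72621072085178 (array([ 479.5, -205.5]), array([100.9,   9.4]), 31.4)
top0 red 116 [ 0.41068346 -0.24966156] -148.75101566404174 (array([ 410.8, -249.5]), array([53.5, 15.9]), 32.0)
top0 steel 146 [ 0.4777682  -0.20874507] -148.250114060014 (array([ 478.5, -208.2]), array([99.6, 11. ]), 31.6)
```

The 200 mm candidate, measured 202×28 with its top at 40 mm, is scene (147,276) = top (503,258). The crop shows it's intact and upright. The others are about 140 mm long (small) and 57 mm high (large), so I'm going to the middle one.

Call:
{"name": "step_arm", "arguments": {
  "motion": "[[[0,0,-3.5,28,16,-5],[0,0,-7,57,33,-15],[0,0,-10.5,85,49,-25],[0,0,-14,114,66,-35],[0,0,-17.5,142,82,-45],[0,0,-21,170,98,-55],[0,0,-24.5,199,115,-65],[0,0,-28,227,131,-75],[0,0,-31.5,256,148,-80],[0,0,-35,284,164,-85],[0,0,-35,284,164,-85]].map]]"
}}

```text
step_arm: Invalid argument: motion='[[[0,0,-3.5,28,16,-5],[0,0,-7,57,33,-15],[0,0,-10.5,85,49,-25],[0,0,-14,114,66,-35],[0,0,-17.5,142,82,-45],[0,0,-21,170,98,-55],[0,0,-24.5,199,115,-65],[0,0,-28,227,131,-75],[0,0,-31.5,256,148,-80],[...(250 chars total, truncated) is not valid JSON
```

Call:
{"name": "step_arm", "arguments": {
  "motion": [
    [[0,0,-3.5,28,16,-5,87],[0,0,-7,57,33,-15,87],[0,0,-10.5,85,49,-25,87],[0,0,-14,114,66,-35,87],[0,0,-17.5,142,82,-45,87],[0,0,-21,170,98,-55,87],[0,0,-24.5,199,115,-65,87],[0,0,-28,227,131,-75,87],[0,0,-31.5,256,148,-80,87],[0,0,-35,284,164,-85,87],[0,0,-35,284,164,-85,87]]
  ]
}}

```text
time_s: 1.07
position: [0.5158, -0.4142, 0.3181]
tcp_rot: [[0.001, 0.973, -0.232], [0.003, -0.232, -0.973], [-1.0, 0.0, -0.003]]
force: [-0.8, 0.4, -0.2]
opening: 1.002
```

Run:
```python
from h import *
st(); c=grab('wrist','w1'); P=cloud(c); b=(c['range_z']>0)&(P[:,:,2]>.032)&(P[:,:,2]<.05)
n,l,s,ce=cv2.connectedComponentsWithStats(b.astype(np.uint8))
for i in range(1,n):
    if s[i,4]>2000:
        q=P[l==i][:,:2]; print(s[i],cv2.minAreaRect((q*1000).astype(np.float32)),np.median(P[l==i][:,2]))
```

```text
1.0667 [ 0.5158 -0.4142  0.3181] [-0.8  0.4 -0.2] [0.   0.05 0.02] 1.0021031002144574
[[0.001, 0.973, -0.232], [0.003, -0.232, -0.973], [-1.0, 0.0, -0.003]] [-48.5  38.7  80.8   0.2  60.6  54.9]
[  526     0   114   302 11644] ((529.7556762695312, -584.5606079101562), (194.9601287841797, 50.597782135009766), 0.10237354040145874) 0.043812154306279744
[ 310   84   42  254 8582] ((529.803955078125, -423.85980224609375), (23.978744506835938, 163.68637084960938), 76.27925872802734) 0.03932850337162758
```

View pics/w1.png

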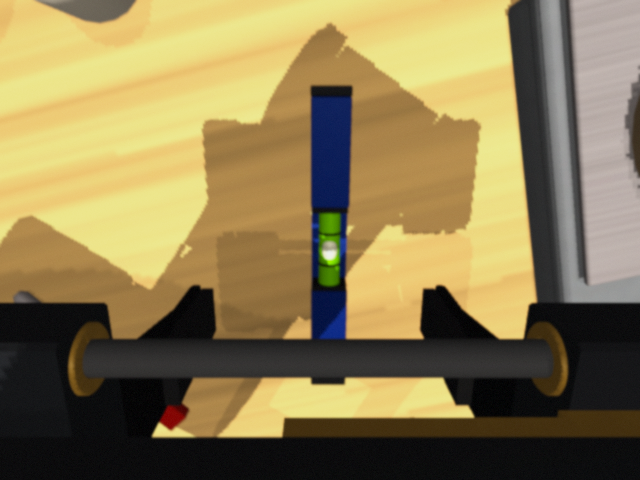

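Wrist view: the vial is centred at about (329,249), and the level's far end is at (331,88). The arm is about 6 mm off laterally. I'll descend part-way and see how tracking settles.

Call:
{"name": "step_arm", "arguments": {
  "motion": [
    [[0,0,0,-2,-3,-20,87],[0,0,0,-2,-3,-50,87],[0,0,0,-2,-3,-70,87],[0,0,0,-2,-3,-70,87]]
  ]
}}

```text
time_s: 1.45
position: [0.5073, -0.4204, 0.2452]
tcp_rot: [[-0.007, 0.972, -0.236], [0.007, -0.236, -0.972], [-1.0, -0.008, -0.005]]
force: [-0.3, 0.8, -0.1]
opening: 0.999
```

Call:
{"name": "step_arm", "arguments": {
  "motion": [
    [[0,0,0,0,0,0,87],[0,0,0,0,0,0,87],[0,0,0,0,0,0,87],[0,0,0,0,0,0,87]]
  ]
}}

```text
time_s: 1.78
position: [0.5099, -0.4218, 0.2516]
tcp_rot: [[0.002, 0.972, -0.236], [-0.003, -0.236, -0.972], [-1.0, 0.003, 0.002]]
force: [0.3, 0.7, 0.4]
opening: 0.999
```

Run:
```python
from h import *
st(); c=grab('wrist','w2'); P=cloud(c); b=(c['range_z']>0)&(P[:,:,2]>.03)&(P[:,:,2]<.05); b[:,500:]=0;b[:,:200]=0
n,l,s,ce=cv2.connectedComponentsWithStats(b.astype(np.uint8))
for i in range(1,n):
    if s[i,4]>2000:
        q=P[l==i][:,:2]; print(s[i],cv2.minAreaRect((q*1000).astype(np.float32)),np.median(P[l==i][:,2]))
```

```text
1.7833 [ 0.5099 -0.4218  0.2516] [0.3 0.7 0.4] [ 0.03  0.02 -0.01] 0.9993187349037185
[[0.002, 0.972, -0.236], [-0.003, -0.236, -0.972], [-1.0, 0.003, 0.002]] [-49.3  43.6  83.   -0.   53.2  54.4]
[  282    64    58   274 12303] ((546.1349487304688, -427.8568115234375), (24.33918571472168, 129.6604461669922), 76.36494445800781) 0.03933185978068088
```

View pics/w2.png

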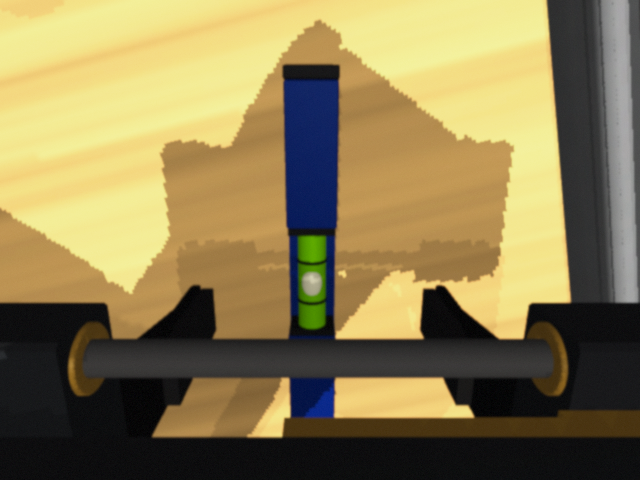

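Centred within about 3 mm. Descend with a correction, then close.

Call:
{"name": "step_arm", "arguments": {
  "motion": [
    [[0,0,0,2,2,-15,87],[0,0,0,2,2,-35,87],[0,0,0,2,2,-50,87],[0,0,0,2,2,-60,87],[0,0,0,2,2,-62,87],[0,0,0,2,2,-62,60],[0,0,0,2,2,-62,30],[0,0,0,2,2,-62,10],[0,0,0,2,2,-62,10],[0,0,0,2,2,-62,10],[0,0,0,2,2,-62,10],[0,0,0,2,2,-62,10]]
  ]
}}

```text
time_s: 2.83
position: [0.5117, -0.4191, 0.1881]
tcp_rot: [[0.0, 0.972, -0.236], [-0.0, -0.236, -0.972], [-1.0, 0.0, 0.0]]
force: [-0.6, -0.5, 0.3]
opening: 0.555
```

Call:
{"name": "step_arm", "arguments": {
  "motion": [
    [[0,0,0,0,0,0,10],[0,0,0,0,0,0,10],[0,0,0,0,0,0,10],[0,0,0,0,0,0,10],[0,0,0,0,0,0,10],[0,0,0,0,0,0,10],[0,0,0,0,0,10,10],[0,0,0,0,0,25,10],[0,0,0,0,0,50,10],[0,0,0,0,0,80,10],[0,0,0,0,0,110,10],[0,0,0,0,0,130,10]]
  ]
}}

```text
time_s: 3.83
position: [0.5117, -0.419, 0.3205]
tcp_rot: [[0.001, 0.972, -0.236], [-0.001, -0.236, -0.972], [-1.0, 0.002, 0.001]]
force: [-0.3, -0.3, -3.1]
opening: 0.275
```

Call:
{"name": "step_arm", "arguments": {
  "motion": [
    [[0,0,2,1,5,15,10],[0,0,6,4,20,35,10],[0,0,12,9,45,55,10],[0,0,19,16,79,70,10],[0,0,26,24,115,78,10],[0,0,33,32,152,80,10],[0,0,40,39,190,80,10],[0,0,47,47,228,80,10],[0,0,54,55,266,80,10],[0,0,61,63,304,80,10],[0,0,68,71,342,80,10],[0,0,75,78,378,80,10]]
  ]
}}

```text
time_s: 4.83
position: [0.5891, -0.0386, 0.3976]
tcp_rot: [[-0.002, 0.474, 0.881], [0.001, 0.881, -0.474], [-1.0, -0.0, -0.002]]
force: [0.3, -0.3, -3.3]
opening: 0.276
```

Call:
{"name": "step_arm", "arguments": {
  "motion": [
    [[0,0,7,7,34,0,10],[0,0,14,13,64,0,10],[0,0,21,18,90,0,10],[0,0,27,23,112,0,10],[0,0,31.5,27,130,0,10],[0,0,34.5,30,144,0,10],[0,0,36,32,152,0,10],[0,0,36.5,32,154,0,10],[0,0,36.5,32,154,0,10],[0,0,36.5,32,154,0,10],[0,0,36.5,32,154,0,10]]
  ]
}}

```text
time_s: 5.75
position: [0.6215, 0.1119, 0.3977]
tcp_rot: [[-0.001, -0.135, 0.991], [-0.0, 0.991, 0.135], [-1.0, -0.0, -0.001]]
force: [0.4, -0.1, -4.1]
opening: 0.276
```

Run:
```python
from h import *
st(); c=grab('wrist','w3'); grab('top','t3'); grab('scene','s3')
```

```text
5.75 [0.6215 0.1119 0.3977] [ 0.4 -0.1 -4.1] [-0.07 -0.11  0.06] 0.27587090954779997
[[-0.001, -0.135, 0.991], [-0.0, 0.991, 0.135], [-1.0, -0.0, -0.001]] [ 0.1 31.2 81.5 -0.  67.4 -7.7]
```

View pics/w3.png

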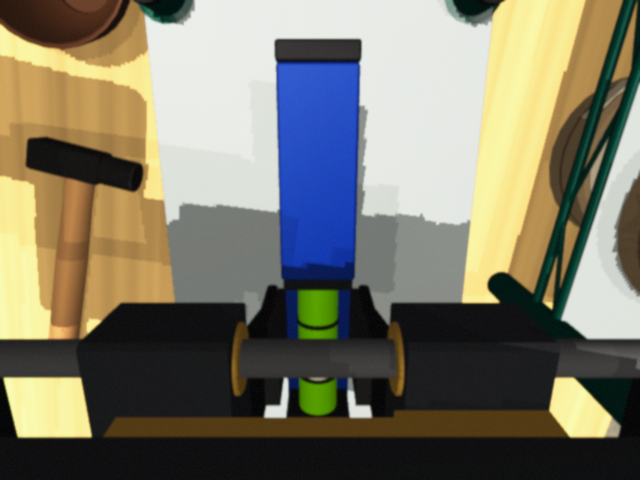

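View pics/s3.png

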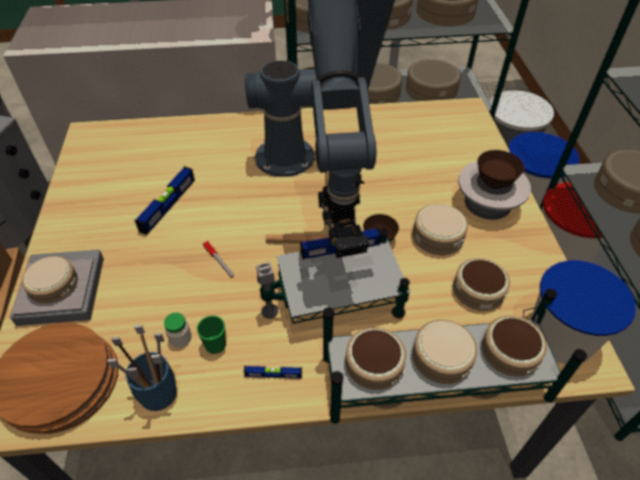

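Wrist view: the level is centred between the deck edges (deck 167–474 px at row 200, level at 317). Lowering.

Call:
{"name": "step_arm", "arguments": {
  "motion": [
    [[0,0,0,0,1,-10,10],[0,0,0,0,1,-30,10],[0,0,0,0,1,-55,10],[0,0,0,0,1,-75,10],[0,0,0,0,1,-86,10],[0,0,0,0,1,-92,10],[0,0,0,0,1,-95,10],[0,0,0,0,1,-97,10],[0,0,0,0,1,-98,10],[0,0,0,0,1,-99,10],[0,0,0,0,1,-99,10]]
  ]
}}

```text
time_s: 6.82
position: [0.6219, 0.114, 0.2996]
tcp_rot: [[0.002, -0.137, 0.991], [0.0, 0.991, 0.137], [-1.0, -0.0, 0.002]]
force: [0.1, 0.6, -3.5]
opening: 0.274
```

Call:
{"name": "step_arm", "arguments": {
  "motion": [
    [[0,0,0,0,0,-1,10],[0,0,0,0,0,-2,10],[0,0,0,0,0,-2,10]]
  ]
}}

```text
time_s: 7.07
position: [0.6218, 0.114, 0.2973]
tcp_rot: [[0.001, -0.137, 0.991], [0.0, 0.991, 0.137], [-1.0, -0.0, 0.001]]
force: [0.7, 0.2, -2.7]
opening: 0.273
```

Call:
{"name": "step_arm", "arguments": {
  "motion": [
    [[0,0,0,0,0,-1,10],[0,0,0,0,0,-1,10]]
  ]
}}

```text
time_s: 7.23
position: [0.6219, 0.114, 0.2972]
tcp_rot: [[0.001, -0.137, 0.991], [0.0, 0.991, 0.137], [-1.0, -0.0, 0.001]]
force: [-1.6, 0.5, 5.2]
opening: 0.272
```

Contact (the force went from −3.5 to +5 N). Now I'll open and rise.

Call:
{"name": "step_arm", "arguments": {
  "motion": [
    [[0,0,0,0,0,0,87],[0,0,0,0,0,0,87],[0,0,0,0,0,0,87],[0,0,0,0,0,0,87],[0,0,0,0,0,0,87],[0,0,0,0,0,0,87],[0,0,0,0,0,10,87],[0,0,0,0,0,30,87],[0,0,0,0,0,60,87],[0,0,0,0,0,90,87],[0,0,0,0,0,120,87],[0,0,0,0,0,130,87]]
  ]
}}

```text
time_s: 8.23
position: [0.6226, 0.1141, 0.4316]
tcp_rot: [[0.01, -0.137, 0.991], [0.0, 0.991, 0.137], [-1.0, -0.001, 0.01]]
force: [0.6, 0.1, -0.3]
opening: 0.988
```

Call:
{"name": "step_arm", "arguments": {
  "motion": [
    [[0,0,0,1,-10,0,87],[0,0,0,4,-40,0,87],[0,0,0,8,-80,0,87],[0,0,0,12,-120,0,87],[0,0,0,16,-160,0,87],[0,0,0,20,-200,0,87],[0,0,0,22,-225,0,87],[0,0,0,24,-240,0,87],[0,0,0,25,-245,0,87],[0,0,0,25,-245,0,87],[0,0,0,25,-245,0,87],[0,0,0,25,-245,0,87]]
  ]
}}

```text
time_s: 9.23
position: [0.6465, -0.1291, 0.4254]
tcp_rot: [[-0.001, -0.139, 0.99], [0.001, 0.99, 0.139], [-1.0, 0.001, -0.001]]
force: [0.2, 0.1, 0.5]
opening: 1.0
```

Run:
```python
from h import *
st(); c=grab('wrist','w4'); grab('top','t4'); grab('scene','s4')
f=load('t4')['frame']; cv2.imwrite('pics/t4c.png',cv2.resize(f[150:270,230:400],(680,480),interpolation=cv2.INTER_CUBIC)[:,:,::-1])
```

```text
9.2333 [ 0.6465 -0.1291  0.4254] [0.2 0.1 0.5] [-0.05 -0.13 -0.01] 0.9999468294957943
[[-0.001, -0.139, 0.99], [0.001, 0.99, 0.139], [-1.0, 0.001, -0.001]] [-21.   31.8  75.5   0.   72.8 -29. ]
```

View pics/w4.png

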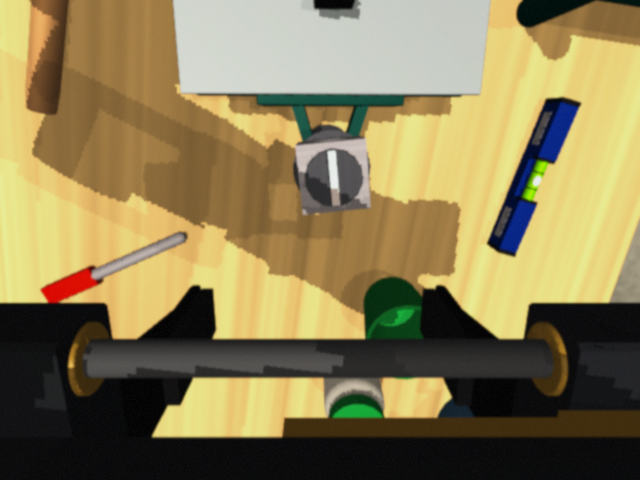

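View pics/t4c.png

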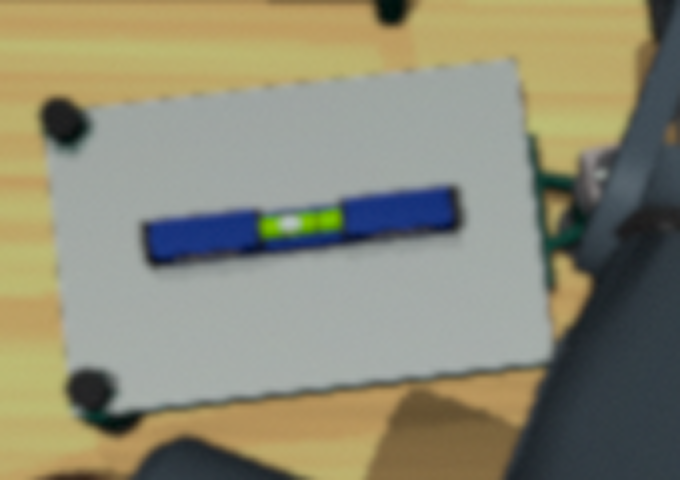

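Level centred on the deck, bubble left of the lines, as expected. Head top is at wrist (333,176). Measuring it now.

Run:
```python
from h import *
c=load('w4'); P=cloud(c); hsv=cv2.cvtColor(c['frame'],cv2.COLOR_RGB2HSV)
b=(c['range_z']>0)&(abs(P[:,:,2]-.187)<.010); b[:,:250]=0; b[:,420:]=0; b[300:]=0
q=P[b]; r=cv2.minAreaRect((q[:,:2]*1000).astype(np.float32)); print('head',r,np.median(q[:,2]),q[:,2].std(),b.sum())
vv,uu=np.nonzero(b); z=np.median(q[:,2]); R=np.array([ray(c,u,v,.187)[:2]*1000 for u,v in zip(uu,vv)],np.float32); print('ray',cv2.minAreaRect(R),R.mean(0))
w=b&(hsv[:,:,2]>190)&(hsv[:,:,1]<40)
n,l,s,ce=cv2.connectedComponentsWithStats(w.astype(np.uint8)); print(s[1:],ce[1:])
i=1+np.argmin(np.hypot(*(ce[1:]-[333,178]).T) - 0.05*s[1:,4])
vv,uu=np.nonzero(l==i); R=np.array([ray(c,u,v,.187)[:2] for u,v in zip(uu,vv)]); mu=R.mean(0); ww,e=np.linalg.eigh(np.cov((R-mu).T)); print('line',mu,np.degrees(np.arctan2(e[1,1],e[0,1])),np.sqrt(ww*12))
# bar in w4
H,S,V=cv2.split(hsv)
red=((H<6)|(H>172))&(S>150)&(V>80); red[320:]=0; red[:,200:]=0
ste=np.zeros_like(red); ste[225:285,95:192]=(S[225:285,95:192]<70)
for k in (red,ste):
    vv,uu=np.nonzero(k); R=np.array([ray(c,u,v,.012)[:2] for u,v in zip(uu,vv)]); mu=R.mean(0); ww,e=np.linalg.eigh(np.cov((R-mu).T)); print(k.sum(),mu,np.degrees(np.arctan2(e[1,1],e[0,1])),cv2.minAreaRect((R*1000).astype(np.float32)))
```

```text
head ((649.2276000976562, -80.62135314941406), (36.139137268066406, 36.355918884277344), 13.655583381652832) 0.18963762754579644 0.002302512348300932 4908
ray ((649.0546875, -80.20574188232422), (35.91050338745117, 36.47700500488281), 13.612754821777344) [648.9961   -79.842804]
[[ 296  139   73   60 1001]
 [ 328  151   10   38  281]] [[336.54245754 156.25574426]
 [332.70462633 169.40213523]]
line [ 0.64935109 -0.07007946] 175.15172429926383 [0.02359674 0.04628871]
948 [ 0.41234919 -0.24846847] -147.45387054113172 ((412.4976501464844, -248.500244140625), (58.414451599121094, 18.990022659301758), 32.867855072021484)
1007 [ 0.48107183 -0.20611263] -148.2298559423134 ((480.61932373046875, -206.1980743408203), (103.50131225585938, 10.859354019165039), 32.10455322265625)
```

Head: centre (649,−80.4), 36×36 mm (matches), hole axis ≈103.6°. Bar: axis 31.8°, grip middle (412.4,−248.5), 58×19 mm (matches). Going to the bar.

Call:
{"name": "step_arm", "arguments": {
  "motion": [
    [[0,0,-4,-12,-6,-5,87],[0,0,-10,-35,-18,-20,87],[0,0,-17,-58,-30,-40,87],[0,0,-24,-82,-42,-60,87],[0,0,-31,-106,-54,-80,87],[0,0,-38,-130,-66,-100,87],[0,0,-45,-155,-79,-120,87],[0,0,-52,-180,-91,-140,87],[0,0,-59,-203,-103,-150,87],[0,0,-64,-218,-111,-160,87],[0,0,-66,-226,-115,-165,87],[0,0,-66,-226,-115,-165,87]]
  ]
}}

```text
time_s: 10.38
position: [0.4196, -0.246, 0.2601]
tcp_rot: [[-0.002, 0.85, 0.527], [0.002, 0.527, -0.85], [-1.0, -0.001, -0.002]]
force: [-0.2, 1.1, 0.2]
opening: 0.998
```

Call:
{"name": "step_arm", "arguments": {
  "motion": [
    [[0,0,0,0,0,-5,60],[0,0,0,0,0,-15,60],[0,0,0,0,0,-20,60],[0,0,0,0,0,-20,60]]
  ]
}}

```text
time_s: 10.72
position: [0.4212, -0.2454, 0.2398]
tcp_rot: [[-0.001, 0.848, 0.53], [0.001, 0.53, -0.848], [-1.0, -0.0, -0.001]]
force: [-0.5, -0.4, 0.2]
opening: 0.78
```

Run:
```python
from h import *
st(); c=grab('wrist','w5')
hsv=cv2.cvtColor(c['frame'],cv2.COLOR_RGB2HSV);H,S,V=cv2.split(hsv)
red=((H<6)|(H>172))&(S>150)&(V>80)
vv,uu=np.nonzero(red); R=np.array([ray(c,u,v,.012)[:2] for u,v in zip(uu,vv)]); print(red.sum(),R.mean(0),cv2.minAreaRect((R*1000).astype(np.float32)))
```

```text
10.7167 [ 0.4212 -0.2454  0.2398] [-0.5 -0.4  0.2] [ 0.04  0.05 -0.02] 0.7796305902206615
[[-0.001, 0.848, 0.53], [0.001, 0.53, -0.848], [-1.0, -0.0, -0.001]] [-43.4  36.  109.3   0.   34.8  14.6]
3481 [ 0.41287218 -0.24866311] ((412.6489562988281, -248.76971435546875), (58.032958984375, 18.90134620666504), 31.30742835998535)
```

View pics/w5.png

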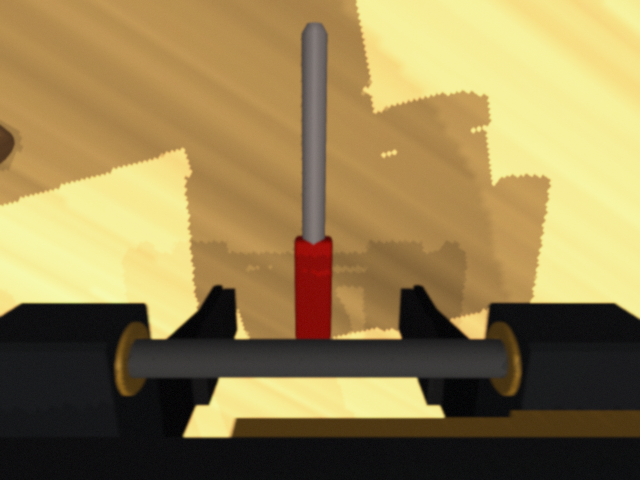

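Well aligned: the grip spans x 296–331 between fingers centred at ~318. Descend and close.

Call:
{"name": "step_arm", "arguments": {
  "motion": [
    [[0,0,0,-1,1,-12,45],[0,0,0,-1,1,-28,40],[0,0,0,-1,1,-42,40],[0,0,0,-1,1,-50,40],[0,0,0,-1,1,-54,40],[0,0,0,-1,1,-56,40],[0,0,0,-1,1,-56,30],[0,0,0,-1,1,-56,5],[0,0,0,-1,1,-56,5],[0,0,0,-1,1,-56,5],[0,0,0,-1,1,-56,5],[0,0,0,-1,1,-56,5]]
  ]
}}

```text
time_s: 11.77
position: [0.4197, -0.245, 0.1853]
tcp_rot: [[0.0, 0.849, 0.528], [-0.0, 0.528, -0.849], [-1.0, 0.0, 0.001]]
force: [-0.2, 0.5, 3.4]
opening: 0.226
```

Call:
{"name": "step_arm", "arguments": {
  "motion": [
    [[0,0,0,0,0,0,5],[0,0,0,0,0,0,5],[0,0,0,0,0,0,5],[0,0,0,0,0,5,5],[0,0,0,0,0,15,5],[0,0,0,0,0,40,5],[0,0,0,0,0,75,5],[0,0,0,0,0,110,5],[0,0,0,0,0,140,5],[0,0,0,0,0,160,5],[0,0,0,0,0,160,5],[0,0,0,0,0,160,5]]
  ]
}}

```text
time_s: 12.77
position: [0.4196, -0.2449, 0.3462]
tcp_rot: [[0.002, 0.849, 0.528], [-0.002, 0.528, -0.849], [-1.0, 0.001, 0.003]]
force: [-0.2, 0.8, -1.9]
opening: 0.224
```

Run:
```python
from h import *
st(); c=grab('wrist','w6'); P=cloud(c)
s=bot.read_state(); Rt=np.array(s['tcp_rot']); p=np.array(s['position'])
f=c['frame']; hsv=cv2.cvtColor(f,cv2.COLOR_RGB2HSV)
L=(P-p)@Rt   # in tool frame
for v in range(0,300,20):
    row=L[v,270:370]; k=(c['range_z'][v,270:370]>0)&(row[:,0]<.2)&(row[:,0]>.1)
    if k.sum()>3: print(v,np.nonzero(k)[0][[0,-1]]+270,np.round(np.median(row[k],0),4), 'min x',np.round(np.percentile(row[k][:,0],10),4), 'tool yz edges', np.round(row[k][[0,-1],2],4))
```

```text
12.7667 [ 0.4196 -0.2449  0.3462] [-0.2  0.8 -1.9] [-0.08  0.01 -0.02] 0.22374018292077721
[[0.002, 0.849, 0.528], [-0.002, 0.528, -0.849], [-1.0, 0.001, 0.003]] [-43.5  24.7 105.3  -0.   49.9  14.7]
0 [297 332] [0.174  0.116  0.0011] min x 0.173 tool yz edges [-0.0049  0.0069]
20 [298 332] [0.1735 0.11   0.0012] min x 0.1724 tool yz edges [-0.0045  0.007 ]
40 [298 332] [0.1738 0.104  0.0012] min x 0.1728 tool yz edges [-0.0046  0.0071]
60 [299 332] [0.174  0.0978 0.0012] min x 0.1727 tool yz edges [-0.0043  0.0071]
80 [299 332] [0.1737 0.0914 0.0014] min x 0.1726 tool yz edges [-0.0044  0.0072]
100 [299 332] [0.1736 0.0848 0.0014] min x 0.1724 tool yz edges [-0.0045  0.0073]
120 [301 332] [0.1739 0.0782 0.0017] min x 0.1727 tool yz edges [-0.0038  0.0074]
140 [300 332] [0.1736 0.0713 0.0015] min x 0.1723 tool yz edges [-0.0043  0.0075]
160 [301 332] [0.1738 0.0642 0.0017] min x 0.1724 tool yz edges [-0.004   0.0075]
180 [301 332] [0.1734 0.057  0.0017] min x 0.1727 tool yz edges [-0.0041  0.0076]
200 [301 332] [0.1735 0.0496 0.0017] min x 0.1725 tool yz edges [-0.0042  0.0076]
220 [302 332] [0.1735 0.042  0.0019] min x 0.1725 tool yz edges [-0.0039  0.0077]
240 [302 331] [0.1735 0.0341 0.0017] min x 0.1726 tool yz edges [-0.004   0.0074]
260 [302 331] [0.1736 0.026  0.0019] min x 0.1725 tool yz edges [-0.0041  0.0074]
280 [292 342] [0.1727 0.0181 0.0021] min x 0.172 tool yz edges [-0.008   0.0117]
```

View pics/w6.png

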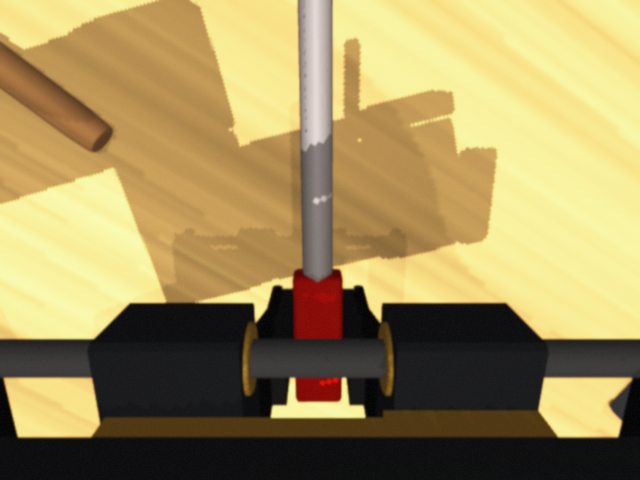

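Bar held level in the gripper, rod lateral centre ~0. Moving to the pre-insertion pose.

Call:
{"name": "step_arm", "arguments": {
  "motion": [
    [[0,0,2,5,0,10,5],[0,0,6,15,0,25,5],[0,0,12,35,0,40,5],[0,0,18.5,60,0,50,5],[0,0,25,88,0,50,5],[0,0,31.5,116,0,50,5],[0,0,38,144,1,50,5],[0,0,44.5,172,2,50,5],[0,0,51,198,3,50,5],[0,0,57.5,222,3,48,5],[0,0,63,242,4,40,5],[0,0,67,254,4,30,5]]
  ]
}}

```text
time_s: 13.82
position: [0.6755, -0.2406, 0.3719]
tcp_rot: [[-0.001, -0.159, 0.987], [0.001, 0.987, 0.159], [-1.0, 0.001, -0.001]]
force: [0.4, 0.1, -1.6]
opening: 0.224
```

Call:
{"name": "step_arm", "arguments": {
  "motion": [
    [[0,0,3,8,0,-10,5],[0,0,4.5,13,0,-20,5],[0,0,4.5,13,0,-26,5],[0,0,4.5,13,0,-28,5],[0,0,4.5,13,0,-28,5],[0,0,4.5,13,0,-28,5],[0,0,4.5,13,0,-28,5]]
  ]
}}

```text
time_s: 14.4
position: [0.6864, -0.2413, 0.3476]
tcp_rot: [[0.001, -0.23, 0.973], [-0.001, 0.973, 0.23], [-1.0, -0.001, 0.001]]
force: [-0.4, -0.0, -0.8]
opening: 0.224
```

```bash
cat > look.py <<'E'
import sys
from h import *
tag=sys.argv[1]
st(); c=grab('wrist',tag); P=cloud(c)
s=bot.read_state(); Rt=np.array(s['tcp_rot']); p=np.array(s['position'])
L=(P-p)@Rt; ok=c['range_z']>0
b=ok&(abs(P[:,:,2]-.189)<.006); b[:,:200]=0; b[:,440:]=0; b[280:]=0
n,l,ss,ce=cv2.connectedComponentsWithStats(b.astype(np.uint8)); i=1+np.argmax(ss[1:,4]); b=l==i
q=P[b]; r=cv2.minAreaRect((q[:,:2]*1000).astype(np.float32)); print('head',r,np.median(q[:,2]),ss[i])
hc=np.append(np.array(r[0])/1000,.170); print('head in tool',np.round((hc-p)@Rt,4))
m=ok&(abs(L[:,:,0]-.176)<.008)&(abs(L[:,:,2])<.02)&(L[:,:,1]>.03)&(L[:,:,1]<.16); m[:,:200]=0; m[:,440:]=0
for v in range(0,290,15):
    k=np.nonzero(m[v]&~b[v])[0]
    if len(k)>3: 
        e=L[v,k]; print(v,k[[0,-1]],'y',np.round(np.median(e[:,1]),4),'zmid',np.round((e[0,2]+e[-1,2])/2,4),'xmin',np.round(np.percentile(e[:,0],10),4))
E
python3 look.py w7; python3 -c "
from h import *
grab('top','t7');grab('scene','s7')"
```

```text
14.4 [ 0.6864 -0.2413  0.3476] [-0.4 -0.  -0.8] [-0.03 -0.13 -0.05] 0.22373469985339642
[[0.001, -0.23, 0.973], [-0.001, 0.973, 0.23], [-1.0, -0.001, 0.001]] [-28.1  41.7  68.6  -0.   69.7 -41.5]Traceback (most recent call last):
  File "look.py", line 8, in <module>
    n,l,ss,ce=cv2.connectedComponentsWithStats(b.astype(np.uint8)); i=1+np.argmax(ss[1:,4]); b=l==i
                                                                        ~~~~~~~~~^^^^^^^^^^
    return _wrapfunc(a, 'argmax', axis=axis, out=out, **kwds)
    return bound(*args, **kwds)
ValueError: attempt to get argmax of an empty sequence
```

View pics/w7.png

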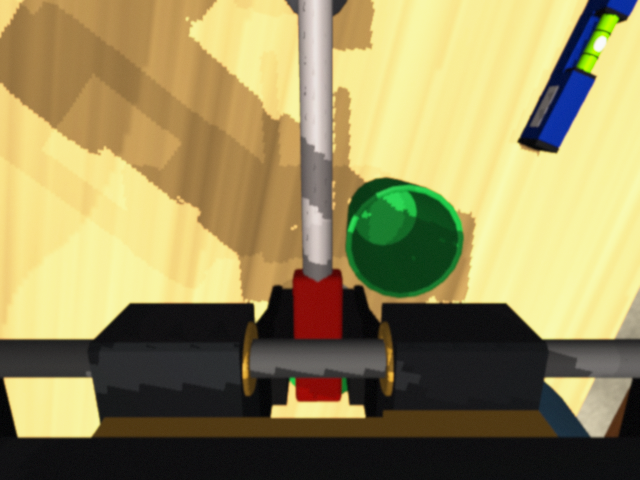

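Run:
```python
from h import *
f=load('t7')['frame']; a=cv2.resize(f[160:240,340:460],(600,400),interpolation=cv2.INTER_CUBIC)
g=load('s7')['frame']; b=cv2.resize(g[240:340,190:310],(480,400),interpolation=cv2.INTER_CUBIC)
cv2.imwrite('pics/t7c.png',a[:,:,::-1]);cv2.imwrite('pics/s7c.png',b[:,:,::-1])
```

```text
(no output)
```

View pics/t7c.png

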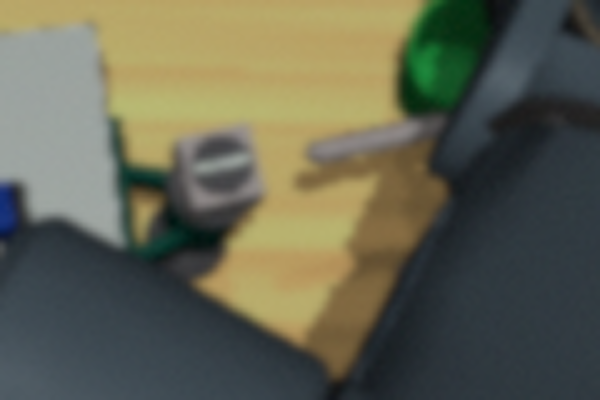

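View pics/s7c.png

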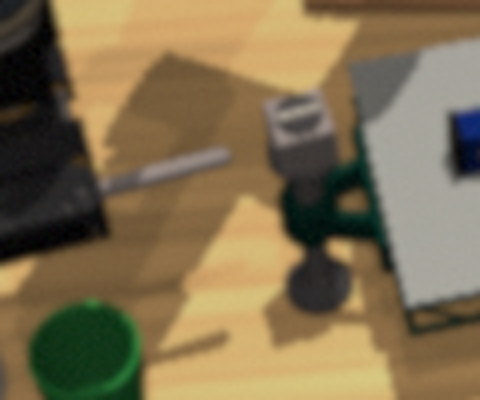

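```bash
cat > tl.py <<'E'
import sys
from h import *
def an(tag,hb,rb):
    c=load(tag); P=cloud(c); ok=c['range_z']>0; hsv=cv2.cvtColor(c['frame'],cv2.COLOR_RGB2HSV)
    m=np.zeros((480,640),bool); m[hb[1]:hb[3],hb[0]:hb[2]]=1
    b=m&ok&(abs(P[:,:,2]-.187)<.007)
    R=np.array([ray(c,u,v,.187)[:2]*1000 for v,u in zip(*np.nonzero(b))],np.float32)
    print(tag,'head',cv2.minAreaRect(R),R.mean(0),'medz',np.median(P[b][:,2]))
    m[:]=0; m[rb[1]:rb[3],rb[0]:rb[2]]=1
    k=m&ok&(abs(P[:,:,2]-.172)<.015)&(hsv[:,:,1]<90)
    R=np.array([ray(c,u,v,.170)[:2]*1000 for v,u in zip(*np.nonzero(k))],np.float64); mu=R.mean(0); w,e=np.linalg.eigh(np.cov((R-mu).T)); d=e[:,1]*np.sign(e[1,1])
    tip=mu+d*((R-mu)@d).max()
    print('  rod',k.sum(),'mid',mu,'ang',np.degrees(np.arctan2(d[1],d[0])),'tip',tip,'medz',np.median(P[k][:,2]), 'w',np.ptp((R-mu)@e[:,0]))
if __name__=='__main__':
    an('t7',(370,180,400,208),(396,180,432,200)); an('s7',(252,258,280,290),(215,270,250,292))
E
python3 tl.py; python3 -c "
from h import *
p=[.6864,-.2413];import math
for t in (80,121.5): print([1000*p[0]-.2325*t,1000*p[1]+.9726*t])"
```

```text
t7 head ((648.343017578125, -81.34559631347656), (37.206825256347656, 36.949275970458984), 13.11686897277832) [648.2344   -81.032234] medz 0.18904285665561438
  rod 132 mid [ 667.53624172 -159.37379571] ang 104.81574379323187 tip [ 658.57088688 -125.47900383] medz 0.1730016149259943 w 12.419795421447779
s7 head ((651.4442749023438, -76.7138442993164), (42.63052749633789, 36.1768684387207), 12.34099006652832) [650.7003  -77.04096] medz 0.18834553891299954
  rod 153 mid [ 669.49910967 -161.30670744] ang 103.5773673252613 tip [ 660.09931762 -122.38536034] medz 0.17153867567182668 w 14.725541504665266
[667.8, -163.49199999999996]
[658.15125, -123.12909999999998]
```

Top view (rod tip ≈(402,191) px, head ≈(383,193)): extending the rod line passes within ~1 mm of the head's centre, and the angles agree (103–104°). I'll raise 2 mm and enter gently.

Call:
{"name": "step_arm", "arguments": {
  "motion": [
    [[0,0,0,-1,2,2,5],[0,0,0,-2,6,2,5],[0,0,0,-4,12,2,5],[0,0,0,-5,18,2,5],[0,0,0,-6.5,24,2,5],[0,0,0,-7.5,28,2,5],[0,0,0,-8.5,32,2,5],[0,0,0,-9,35,2,5],[0,0,0,-10,38,2,5],[0,0,0,-10.5,40,2,5],[0,0,0,-10.5,40,2,5]]
  ]
}}

```text
time_s: 15.47
position: [0.6761, -0.2006, 0.3487]
tcp_rot: [[-0.0, -0.231, 0.973], [0.0, 0.973, 0.231], [-1.0, 0.0, -0.0]]
force: [0.6, -0.2, -0.9]
opening: 0.225
```

```bash
python3 look.py w8; python3 -c "
from h import *
grab('top','t8');grab('scene','s8')
f=load('t8')['frame']; a=cv2.resize(f[160:240,340:460],(600,400),interpolation=cv2.INTER_CUBIC)
g=load('s8')['frame']; b=cv2.resize(g[240:340,190:310],(480,400),interpolation=cv2.INTER_CUBIC)
cv2.imwrite('pics/c8.png',np.vstack([a[:300],np.pad(b[:300],((0,0),(0,120),(0,0)))])[:,:,::-1])"
```

```text
15.4667 [ 0.6761 -0.2006  0.3487] [ 0.6 -0.2 -0.9] [-0.06 -0.1   0.02] 0.22535090564494425
[[-0.0, -0.231, 0.973], [0.0, 0.973, 0.231], [-1.0, 0.0, -0.0]] [-25.6  39.9  72.3   0.   67.8 -39. ]
head ((652.6892700195312, -95.30303192138672), (36.138187408447266, 6.617684364318848), 13.103384971618652) 0.18662762909034786 [ 259    0  120   26 2900]
head in tool [0.1788 0.1082 0.0016]
30 [265 371] y 0.1054 zmid 0.0015 xmin 0.1742
45 [298 332] y 0.1007 zmid 0.0005 xmin 0.1742
60 [299 332] y 0.0961 zmid 0.0007 xmin 0.1738
75 [299 332] y 0.0913 zmid 0.0007 xmin 0.1742
90 [299 332] y 0.0864 zmid 0.0007 xmin 0.174
105 [299 332] y 0.0815 zmid 0.0007 xmin 0.1741
120 [300 332] y 0.0765 zmid 0.0009 xmin 0.1738
135 [300 332] y 0.0713 zmid 0.0008 xmin 0.174
150 [300 332] y 0.0661 zmid 0.0008 xmin 0.1738
165 [301 332] y 0.0607 zmid 0.0011 xmin 0.1741
180 [301 332] y 0.0553 zmid 0.0011 xmin 0.1738
195 [301 332] y 0.0498 zmid 0.001 xmin 0.1737
210 [301 332] y 0.0441 zmid 0.001 xmin 0.1739
225 [302 332] y 0.0383 zmid 0.0013 xmin 0.1739
240 [302 331] y 0.0324 zmid 0.001 xmin 0.1738
```

View pics/w8.png

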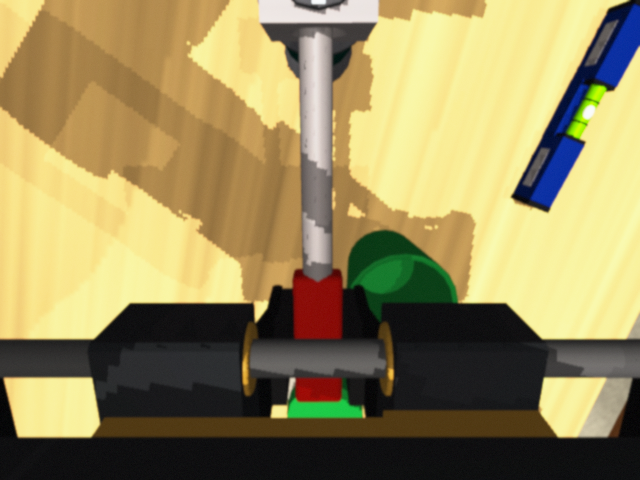

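View pics/c8.png

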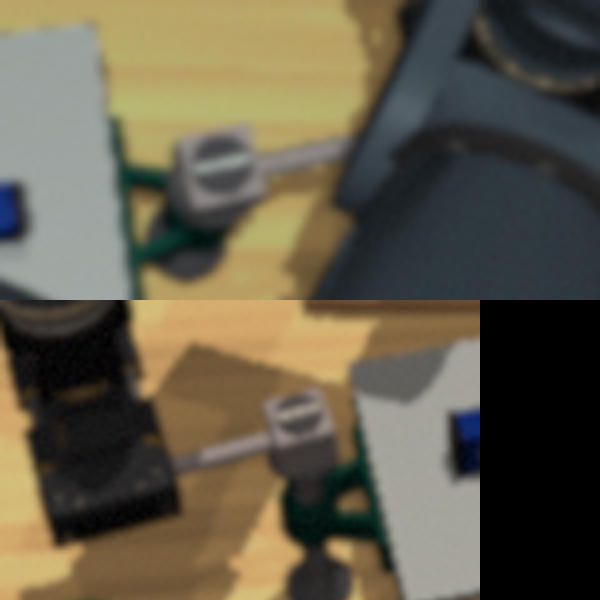

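Tip is about 16 mm in the bore with no contact force: rod at x 299–332 px under the head at 259–378. Continuing along the axis.

Call:
{"name": "step_arm", "arguments": {
  "motion": [
    [[0,0,0,-1,5,1,5],[0,0,0,-2.5,12,1,5],[0,0,0,-4.5,20,1,5],[0,0,0,-6.5,29,1,5],[0,0,0,-8.5,38,1,5],[0,0,0,-10.5,47,1,5],[0,0,0,-12.5,55,1,5],[0,0,0,-14,62,1,5],[0,0,0,-15.5,68,1,5],[0,0,0,-16.5,72,1,5],[0,0,0,-16.5,73,1,5],[0,0,0,-16.5,73,1,5]]
  ]
}}

```text
time_s: 16.62
position: [0.6597, -0.1278, 0.3498]
tcp_rot: [[0.0, -0.231, 0.973], [-0.0, 0.973, 0.231], [-1.0, -0.0, 0.0]]
force: [0.2, 0.8, -1.1]
opening: 0.227
```

```bash
python3 look.py w9
```

```text
16.6167 [ 0.6597 -0.1278  0.3498] [ 0.2  0.8 -1.1] [-0.04 -0.11 -0.01] 0.2267766613772718
[[0.0, -0.231, 0.973], [-0.0, 0.973, 0.231], [-1.0, -0.0, 0.0]] [-20.5  37.3  77.8  -0.   65.  -33.8]
head ((649.1402587890625, -80.75279235839844), (36.2217903137207, 36.514312744140625), 13.646523475646973) 0.1897590100073895 [  261   150   108   104 10837]
head in tool [0.1798 0.0487 0.0006]
0 [297 332] y 0.1143 zmid 0.0003 xmin 0.1739
15 [298 332] y 0.1099 zmid 0.0006 xmin 0.1737
30 [298 332] y 0.1053 zmid 0.0005 xmin 0.1743
45 [298 332] y 0.1008 zmid 0.0005 xmin 0.1742
60 [299 332] y 0.0961 zmid 0.0007 xmin 0.174
75 [299 332] y 0.0913 zmid 0.0007 xmin 0.1738
90 [299 332] y 0.0864 zmid 0.0007 xmin 0.1738
105 [299 332] y 0.0815 zmid 0.0007 xmin 0.1738
120 [300 332] y 0.0765 zmid 0.0009 xmin 0.1739
135 [300 332] y 0.0713 zmid 0.0008 xmin 0.174
```

View pics/w9.png

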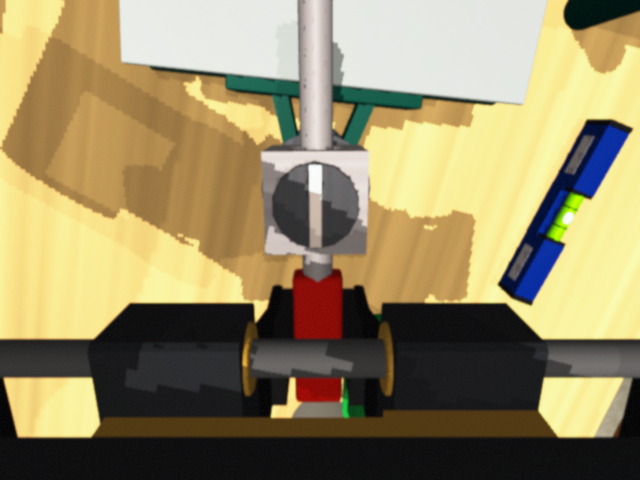

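Rod passes right through the head; about 10 mm of gap remains between the shoulder and the head face. Closing slowly.

Call:
{"name": "step_arm", "arguments": {
  "motion": [
    [[0,0,0,-0.5,3,0,5],[0,0,0,-1.5,6,0,5],[0,0,0,-1.7,7,0,5],[0,0,0,-1.9,8,0,5],[0,0,0,-1.9,8,0,5]]
  ]
}}

```text
time_s: 17.08
position: [0.6577, -0.1199, 0.3497]
tcp_rot: [[-0.0, -0.231, 0.973], [0.0, 0.973, 0.231], [-1.0, 0.0, -0.0]]
force: [-0.7, 0.4, -1.8]
opening: 0.223
```

Call:
{"name": "step_arm", "arguments": {
  "motion": [
    [[0,0,0,-0.2,1,0,5],[0,0,0,-0.4,1.5,0,5],[0,0,0,-0.5,2,0,5],[0,0,0,-0.5,2,0,5]]
  ]
}}

```text
time_s: 17.42
position: [0.6572, -0.1179, 0.3497]
tcp_rot: [[-0.0, -0.231, 0.973], [0.0, 0.973, 0.231], [-1.0, 0.0, -0.0]]
force: [-0.5, 0.4, -1.4]
opening: 0.231
```

Call:
{"name": "step_arm", "arguments": {
  "motion": [
    [[0,0,0,-0.2,1,0,5],[0,0,0,-0.2,1,0,5],[0,0,0,-0.2,1,0,5]]
  ]
}}

```text
time_s: 17.67
position: [0.657, -0.117, 0.3497]
tcp_rot: [[-0.0, -0.231, 0.973], [0.0, 0.973, 0.231], [-1.0, 0.0, -0.0]]
force: [0.3, 0.4, -1.4]
opening: 0.223
```

```bash
python3 look.py w10 | head -5; python3 -c "
import cv2
f=cv2.imread('pics/w10.png'); cv2.imwrite('pics/w10c.png',cv2.resize(f[180:300,240:400],(800,600),interpolation=cv2.INTER_CUBIC))"
```

```text
17.6667 [ 0.657  -0.117   0.3497] [ 0.3  0.4 -1.4] [-0.02 -0.07 -0.01] 0.22298388406886205
[[-0.0, -0.231, 0.973], [0.0, 0.973, 0.231], [-1.0, 0.0, -0.0]] [-19.7  36.9  78.5   0.   64.6 -33. ]
head ((648.95361328125, -80.06124877929688), (36.16302490234375, 35.38566589355469), 13.570433616638184) 0.18987280739698073 [ 263  182  106   98 9922]
head in tool [0.1798 0.0378 0.0007]
0 [297 332] y 0.1139 zmid 0.0004 xmin 0.1744
```

View pics/w10c.png

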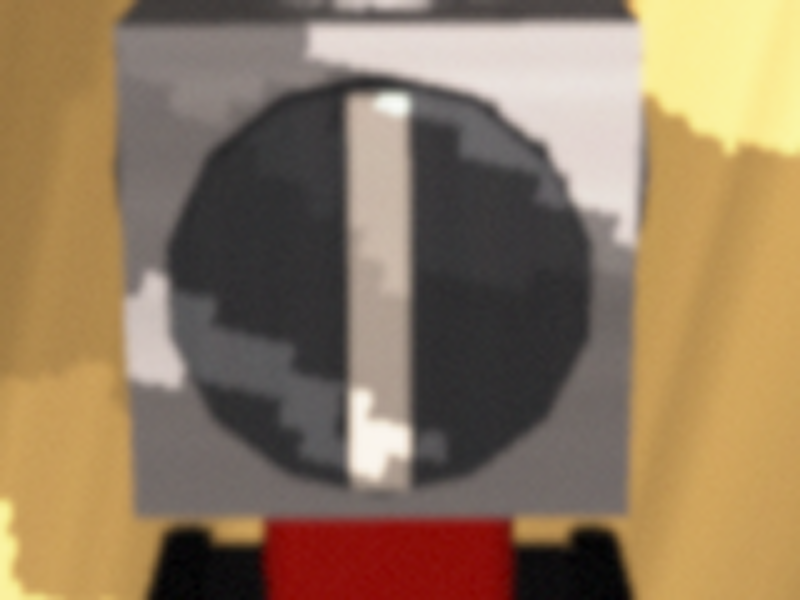

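Call:
{"name": "step_arm", "arguments": {
  "motion": [
    [[0,0,0,-0.2,1,0,5],[0,0,0,-0.2,1,0,5],[0,0,0,-0.2,1,0,5]]
  ]
}}

```text
time_s: 17.97
position: [0.6568, -0.1159, 0.3497]
tcp_rot: [[-0.0, -0.231, 0.973], [0.0, 0.973, 0.231], [-1.0, 0.0, -0.0]]
force: [-0.4, 0.3, -1.0]
opening: 0.223
```

Call:
{"name": "step_arm", "arguments": {
  "motion": [
    [[0,0,0,-0.2,1,0,5],[0,0,0,-0.2,1,0,5],[0,0,0,-0.2,1,0,5]]
  ]
}}

```text
time_s: 18.22
position: [0.6567, -0.1152, 0.3498]
tcp_rot: [[0.0, -0.231, 0.973], [-0.0, 0.973, 0.231], [-1.0, -0.0, 0.0]]
force: [-1.2, -0.0, -1.5]
opening: 0.226
```

Call:
{"name": "step_arm", "arguments": {
  "motion": [
    [[0,0,0,-0.2,1,0,5],[0,0,0,-0.2,1,0,5],[0,0,0,-0.2,1,0,5]]
  ]
}}

```text
time_s: 18.47
position: [0.6566, -0.1148, 0.3498]
tcp_rot: [[0.001, -0.231, 0.973], [-0.002, 0.973, 0.231], [-1.0, -0.002, 0.0]]
force: [0.5, -3.9, -2.7]
opening: 0.225
```

Shoulder contact (−4 N along the axis, motion stopped): the bar is home. Swing the first 30°.

Call:
{"name": "step_arm", "arguments": {
  "motion": [
    [[0,0,-3,-1.8,-0.4,0,5],[0,0,-6,-3.7,-0.7,0,5],[0,0,-9,-5.6,-0.9,0,5],[0,0,-12,-7.5,-1.0,0,5],[0,0,-15,-9.4,-1.0,0,5],[0,0,-18,-11.2,-0.9,0,5],[0,0,-21,-13.1,-0.7,0,5],[0,0,-24,-15.0,-0.3,0,5],[0,0,-27,-16.8,0.1,0,5],[0,0,-30,-18.6,0.5,0,5],[0,0,-30,-18.6,0.5,0,5],[0,0,-30,-18.6,0.5,0,5]]
  ]
}}

```text
time_s: 19.47
position: [0.6382, -0.1149, 0.3501]
tcp_rot: [[0.002, 0.286, 0.958], [-0.003, 0.958, -0.286], [-1.0, -0.003, 0.002]]
force: [1.0, -5.6, -1.7]
opening: 0.223
```

```bash
python3 look.py w11 | head -5;python3 -c "
from h import *
grab('top','t11');grab('scene','s11')"
```

```text
19.4667 [ 0.6382 -0.1149  0.3501] [ 1.  -5.6 -1.7] [-1.12 -0.16 -0.03] 0.22271708896884526
[[0.002, 0.286, 0.958], [-0.003, 0.958, -0.286], [-1.0, -0.003, 0.002]] [-20.   35.5  81.5  -0.2  62.8  -3.3]
head ((649.39013671875, -79.59111022949219), (34.58512878417969, 36.13123321533203), 76.6532211303711) 0.18995160238781836 [ 259  184  108   96 9437]
head in tool [0.18   0.0375 0.0002]
0 [297 332] y 0.1148 zmid 0.0006 xmin 0.1745
```

View pics/w11.png

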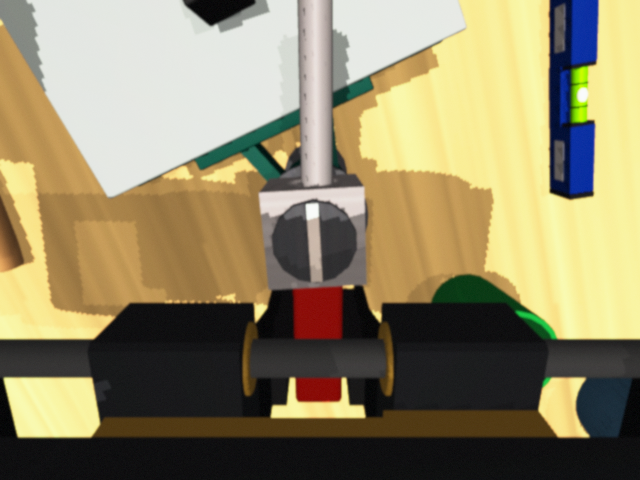

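View pics/t11.png

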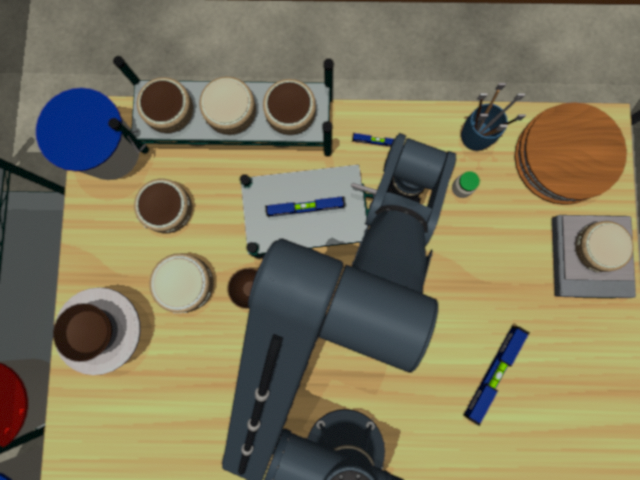

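Head follows the bar (26.9° turned, a few degrees of play); still against the shoulder. Swing on by ~34° more.

Call:
{"name": "step_arm", "arguments": {
  "motion": [
    [[0,0,-3,-1.8,0.5,0,5],[0,0,-6,-3.6,1.1,0,5],[0,0,-9,-5.3,1.9,0,5],[0,0,-12,-7.0,2.7,0,5],[0,0,-15,-8.7,3.6,0,5],[0,0,-18,-10.3,4.6,0,5],[0,0,-21,-11.9,5.7,0,5],[0,0,-24,-13.3,6.9,0,5],[0,0,-27,-14.7,8.2,0,5],[0,0,-30,-16.1,9.5,0,5],[0,0,-33,-17.3,10.9,0,5],[0,0,-34,-17.8,11.4,0,5]]
  ]
}}

```text
time_s: 20.62
position: [0.6195, -0.1033, 0.3499]
tcp_rot: [[-0.002, 0.774, 0.633], [-0.003, 0.633, -0.774], [-1.0, -0.003, 0.001]]
force: [-1.9, -7.4, -0.8]
opening: 0.226
```

Call:
{"name": "step_arm", "arguments": {
  "motion": [
    [[0,0,0,0,0,0,5],[0,0,0,0,0,0,5],[0,0,0,0,0,0,5],[0,0,0,0,0,0,5],[0,0,0,0,0,0,5],[0,0,0,0,0,0,5],[0,0,0,0,0,0,5],[0,0,0,0,0,0,5],[0,0,0,0,0,0,5],[0,0,0,0,0,0,5]]
  ]
}}

```text
time_s: 21.45
position: [0.6196, -0.1034, 0.3499]
tcp_rot: [[-0.002, 0.773, 0.634], [-0.003, 0.634, -0.773], [-1.0, -0.003, 0.001]]
force: [-2.0, -6.7, -1.4]
opening: 0.226
```

```bash
python3 look.py w12 | head -5;python3 - <<'E'
from h import *
grab('top','t12');grab('scene','s12')
f=load('t12')['frame']; a=cv2.resize(f[185:225,255:355],(800,320),interpolation=cv2.INTER_CUBIC)
g=load('s12')['frame']; b=cv2.resize(g[235:305,270:410],(560,280),interpolation=cv2.INTER_CUBIC)
cv2.imwrite('pics/c12.png',np.vstack([a,np.pad(b,((0,0),(0,240),(0,0)))])[:,:,::-1])
E
```

```text
21.45 [ 0.6196 -0.1034  0.3499] [-2.  -6.7 -1.4] [-1.19  0.35  0.02] 0.22619956763095367
[[-0.002, 0.773, 0.634], [-0.003, 0.634, -0.773], [-1.0, -0.003, 0.001]] [-19.6  34.1  84.6  -0.2  61.4  31.1]
head ((649.3116455078125, -80.52399444580078), (36.503089904785156, 36.21953201293945), 45.92560958862305) 0.1899118191472818 [ 260  180  113  100 9659]
head in tool [0.1798 0.0381 0.0011]
0 [298 332] y 0.1155 zmid 0.0004 xmin 0.1739
```

View pics/c12.png

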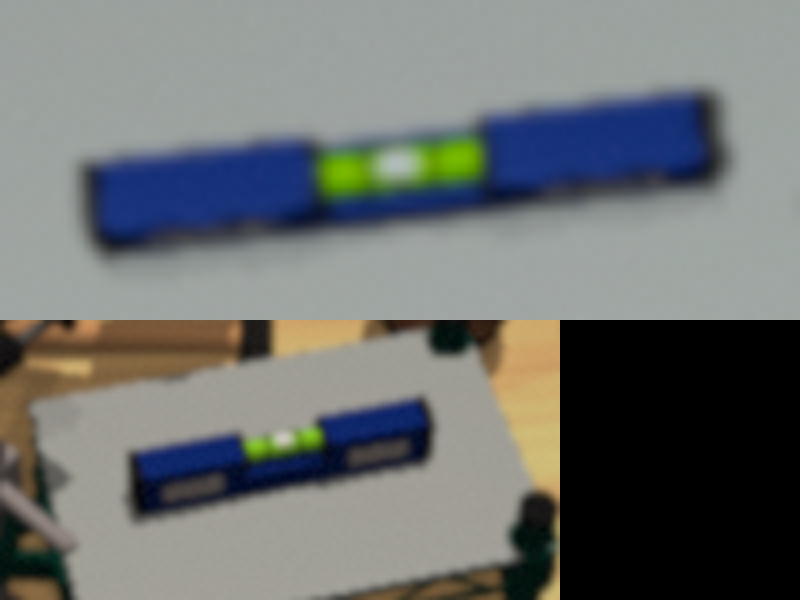

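View pics/w12.png

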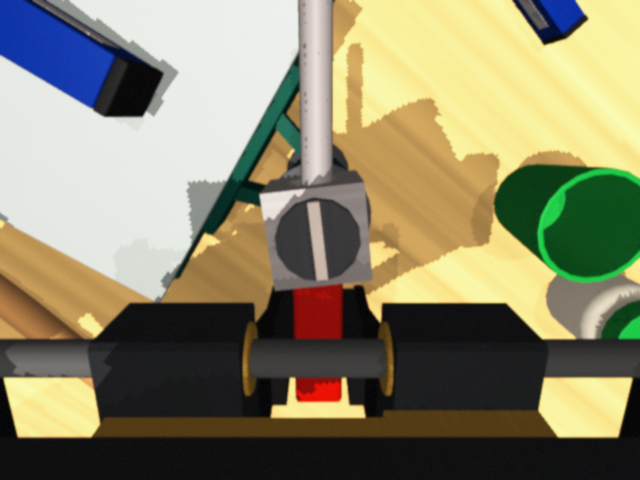

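```bash
cat > bub.py <<'E'
import sys
from h import *
def bub(tag,box,z=.147):
    c=load(tag); x0,y0,x1,y1=box; f=cv2.resize(c['frame'][y0:y1,x0:x1],None,fx=8,fy=8,interpolation=cv2.INTER_CUBIC)
    H,S,V=cv2.split(cv2.cvtColor(f,cv2.COLOR_RGB2HSV))
    g=((H>25)&(H<55)&(S>140)&(V>60)); w=(S<110)&(V>150)
    gg=cv2.morphologyEx(g.astype(np.uint8),cv2.MORPH_CLOSE,np.ones((61,61)))
    n,l,s,ce=cv2.connectedComponentsWithStats(gg); i=1+np.argmax(s[1:,4]); G=l==i
    w=w&G
    W=lambda m:np.array([ray(c,x0+(u+.5)/8-.5,y0+(v+.5)/8-.5,z)[:2]*1000 for v,u in zip(*np.nonzero(m))])
    Gp=W(G);Bp=W(w); d=np.array([-.134,.991]); d/=np.linalg.norm(d)
    a=Gp@d;b=Bp@d; lo,hi=np.percentile(a,[.5,99.5])
    print(tag,'vial len',round(hi-lo,1),'mid',round((hi+lo)/2,2),'bubble mid',round((np.percentile(b,1)+np.percentile(b,99))/2,2),round(b.mean(),2),'offset(+ = left end)',round(b.mean()-(hi+lo)/2,2),'len',round(np.ptp(b),1))
if __name__=='__main__':
    t=sys.argv[1]
    bub('t'+t,(285,190,325,220)); bub('s'+t,(320,250,360,285))
E
python3 bub.py 12; sed -i 's/^    bub(.t.+t.*$/    bub("t4",(285,190,325,220)); bub("s4",(320,250,360,285)); bub("t"+t,(285,190,325,220)); bub("s"+t,(320,250,360,285))/' bub.py; python3 bub.py 12
```

```text
t12 vial len 50.6 mid 27.97 bubble mid 29.18 29.26 offset(+ = left end) 1.3 len 13.9
s12 vial len 50.4 mid 31.4 bubble mid 31.23 30.89 offset(+ = left end) -0.51 len 13.9
t4 vial len 50.9 mid 27.73 bubble mid 34.45 34.59 offset(+ = left end) 6.85 len 13.6
s4 vial len 50.5 mid 30.82 bubble mid 37.44 36.84 offset(+ = left end) 6.02 len 11.9
t12 vial len 50.6 mid 27.97 bubble mid 29.18 29.26 offset(+ = left end) 1.3 len 13.9
s12 vial len 50.4 mid 31.4 bubble mid 31.23 30.89 offset(+ = left end) -0.51 len 13.9
```

Bubble moved ~6.1 mm for ~1.0 rad. The residual is +1.3 (top) or −0.5 (scene), mean ≈ 0.4 mm, so well within ±2.5. Releasing the bar and lifting clear.

Call:
{"name": "step_arm", "arguments": {
  "motion": [
    [[0,0,0,0,0,0,60],[0,0,0,0,0,0,60],[0,0,0,0,0,0,60],[0,0,0,0,0,0,60],[0,0,0,0,0,0,60],[0,0,0,0,0,0,60],[0,0,0,0,0,10,60],[0,0,0,0,0,30,60],[0,0,0,0,0,60,60],[0,0,0,0,0,85,60],[0,0,0,0,0,95,60],[0,0,0,0,0,100,60]]
  ]
}}

```text
time_s: 22.6
position: [0.6204, -0.1021, 0.4527]
tcp_rot: [[0.005, 0.773, 0.634], [-0.002, 0.634, -0.773], [-1.0, 0.003, 0.004]]
force: [0.0, -0.5, 0.3]
opening: 0.688
```

```bash
python3 -c "
from h import *
st();grab('wrist','w13')"
```

```text
22.6 [ 0.6204 -0.1021  0.4527] [ 0.  -0.5  0.3] [ 0.02 -0.04  0.03] 0.6877058391437694
[[0.005, 0.773, 0.634], [-0.002, 0.634, -0.773], [-1.0, 0.003, 0.004]] [-19.5  27.7  78.4   0.   73.5  31.1]
```

View pics/w13.png

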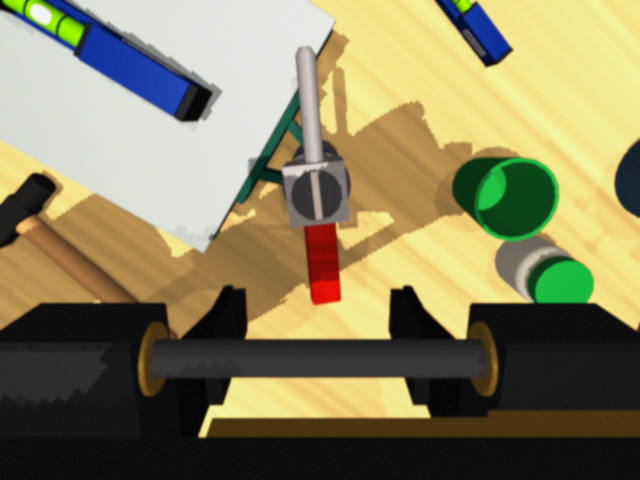

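Bar home against the head and balanced. Next, above the level with the jaws lengthwise, fully open, so both fingertips press the blue tops about ±50 mm from the middle.

Call:
{"name": "step_arm", "arguments": {
  "motion": [
    [[0,0,-3,0,10,0,87],[0,0,-6,0,30,0,87],[0,0,-10,0,55,0,87],[0,0,-14,1,85,-5,87],[0,0,-18,1,115,-15,87],[0,0,-22,1,145,-25,87],[0,0,-26,1,175,-35,87],[0,0,-29,2,198,-40,87],[0,0,-31,2,211,-45,87],[0,0,-31.7,2,215,-47,87],[0,0,-31.7,2,215,-47,87],[0,0,-31.7,2,215,-47,87]]
  ]
}}

```text
time_s: 23.65
position: [0.6219, 0.1124, 0.4018]
tcp_rot: [[-0.002, 0.991, 0.134], [-0.001, 0.134, -0.991], [-1.0, -0.002, 0.0]]
force: [0.8, -0.5, 0.3]
opening: 0.998
```

Call:
{"name": "step_arm", "arguments": {
  "motion": [
    [[0,0,0,0,0,0,87],[0,0,0,0,0,0,87],[0,0,0,0,0,0,87]]
  ]
}}

```text
time_s: 23.9
position: [0.6223, 0.1118, 0.4031]
tcp_rot: [[0.001, 0.991, 0.132], [-0.0, 0.132, -0.991], [-1.0, 0.001, 0.0]]
force: [-0.3, -0.3, 0.2]
opening: 0.999
```

Run:
```python
from h import *
st(); c=grab('wrist','w14'); grab('scene','s14'); grab('top','t14'); P=cloud(c)
b=(c['range_z']>0)&(abs(P[:,:,2]-.15)<.008); b[320:]=0
q=P[b][:,:2]; print(cv2.minAreaRect((q*1000).astype(np.float32)),np.median(P[b][:,2]))
```

```text
23.9 [0.6223 0.1118 0.4031] [-0.3 -0.3  0.2] [-0.01 -0.03 -0.04] 0.9991639976922138
[[0.001, 0.991, 0.132], [-0.0, 0.132, -0.991], [-1.0, 0.001, 0.0]] [ 0.1 30.9 81.1 -0.  68.  82.5]
((636.6062622070312, 102.56625366210938), (366.198974609375, 98.01555633544922), 83.92253875732422) 0.14919148653867303
```

View pics/w14.png

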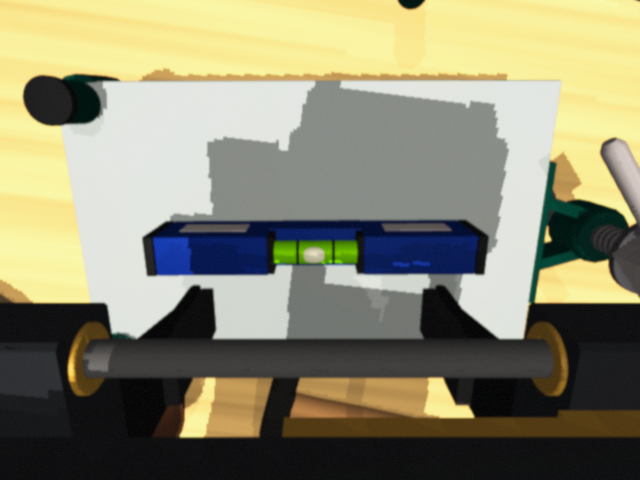

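The wrist view clearly shows the lines at x≈298 and 333 and the bubble centred at ≈315: it's midway between them. Descending to press.

Call:
{"name": "step_arm", "arguments": {
  "motion": [
    [[0,0,0,0,2,-8,87],[0,0,0,0,2,-22,87],[0,0,0,0,2,-38,87],[0,0,0,0,2,-50,87],[0,0,0,0,2,-58,87],[0,0,0,0,2,-63,87],[0,0,0,0,2,-65,87],[0,0,0,0,2,-66,87],[0,0,0,0,2,-66,87]]
  ]
}}

```text
time_s: 24.8
position: [0.6223, 0.1149, 0.3371]
tcp_rot: [[0.001, 0.991, 0.133], [-0.0, 0.133, -0.991], [-1.0, 0.001, 0.0]]
force: [-0.2, -0.2, 0.5]
opening: 1.0
```

```bash
python3 -c "
from h import *
st();grab('wrist','w15');grab('scene','s15')
f=load('s15')['frame'];cv2.imwrite('pics/s15c.png',cv2.resize(f[180:330,250:430],(720,600),interpolation=cv2.INTER_CUBIC)[:,:,::-1])"
```

```text
24.8 [0.6223 0.1149 0.3371] [-0.2 -0.2  0.5] [ 0.01 -0.04 -0.  ] 0.9997751966043866
[[0.001, 0.991, 0.133], [-0.0, 0.133, -0.991], [-1.0, 0.001, 0.0]] [ 0.4 35.3 84.5 -0.  60.1 82.7]
```

View pics/s15c.png

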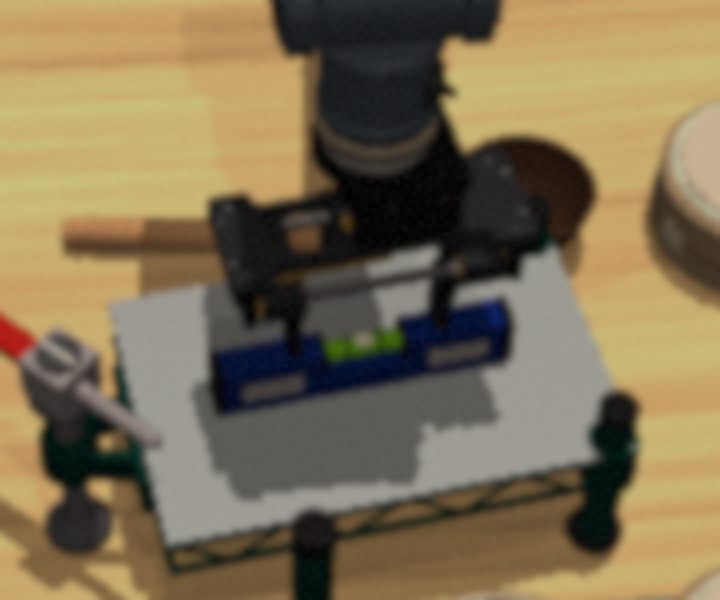

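View pics/w15.png

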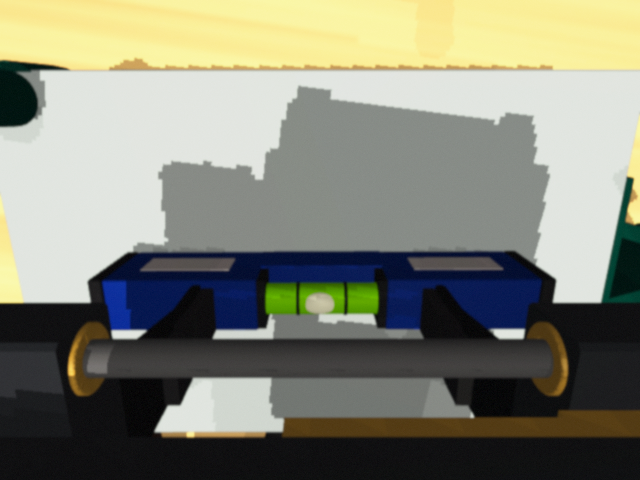

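Fingertips hover on both blue tops, bubble (≈320) midway between the lines (298, 344). Press gently.

Call:
{"name": "step_arm", "arguments": {
  "motion": [
    [[0,0,0,0,0,-1,87],[0,0,0,0,0,-2,87],[0,0,0,0,0,-3,87],[0,0,0,0,0,-4,87],[0,0,0,0,0,-4.5,87],[0,0,0,0,0,-4.5,87]]
  ]
}}

```text
time_s: 25.4
position: [0.6221, 0.1149, 0.3326]
tcp_rot: [[0.0, 0.991, 0.133], [0.0, 0.133, -0.991], [-1.0, 0.0, -0.0]]
force: [-0.8, 0.1, 2.0]
opening: 1.001
```

Call:
{"name": "step_arm", "arguments": {
  "motion": [
    [[0,0,0,0,0,-0.5,87],[0,0,0,0,0,-1,87],[0,0,0,0,0,-1,87]]
  ]
}}

```text
time_s: 25.65
position: [0.622, 0.1149, 0.3326]
tcp_rot: [[0.0, 0.991, 0.133], [0.0, 0.133, -0.991], [-1.0, 0.0, 0.0]]
force: [-2.7, 0.1, 7.5]
opening: 1.005
```

Call:
{"name": "step_arm", "arguments": {
  "motion": [
    [[0,0,0,0,0,-0.7,87],[0,0,0,0,0,-1.4,87],[0,0,0,0,0,-2,87],[0,0,0,0,0,-2.3,87],[0,0,0,0,0,-2.3,87],[0,0,0,0,0,-2.3,87]]
  ]
}}

```text
time_s: 26.15
position: [0.6219, 0.1149, 0.3325]
tcp_rot: [[0.002, 0.991, 0.133], [-0.0, 0.133, -0.991], [-1.0, 0.002, 0.0]]
force: [-5.6, -0.4, 17.1]
opening: 1.0
```

Call:
{"name": "step_arm", "arguments": {
  "motion": [
    [[0,0,0,0,0,0,87],[0,0,0,0,0,0,87],[0,0,0,0,0,0,87],[0,0,0,0,0,0,87],[0,0,0,0,0,0,87],[0,0,0,0,0,0,87],[0,0,0,0,0,0,87],[0,0,0,0,0,0,87],[0,0,0,0,0,0,87],[0,0,0,0,0,0,87]]
  ]
}}

```text
time_s: 26.98
position: [0.6219, 0.1149, 0.3325]
tcp_rot: [[0.002, 0.991, 0.133], [-0.0, 0.133, -0.991], [-1.0, 0.002, 0.0]]
force: [-6.0, 0.1, 17.2]
opening: 1.001
```

```bash
python3 -c "
from h import *
st();grab('wrist','w16');grab('scene','s16')
f=load('s16')['frame'];a=cv2.resize(f[210:320,240:410],(680,440),interpolation=cv2.INTER_CUBIC)
g=load('w16')['frame'];b=cv2.resize(g[260:330,220:420],(680,238),interpolation=cv2.INTER_CUBIC)
cv2.imwrite('pics/c16.png',np.vstack([a[:360],b])[:,:,::-1])"
```

```text
26.9833 [0.6219 0.1149 0.3325] [-6.   0.1 17.2] [0.1  1.07 0.03] 1.0011479966741503
[[0.002, 0.991, 0.133], [-0.0, 0.133, -0.991], [-1.0, 0.002, 0.0]] [ 0.4 35.6 84.8 -0.  59.5 82.7]
```

View pics/c16.png

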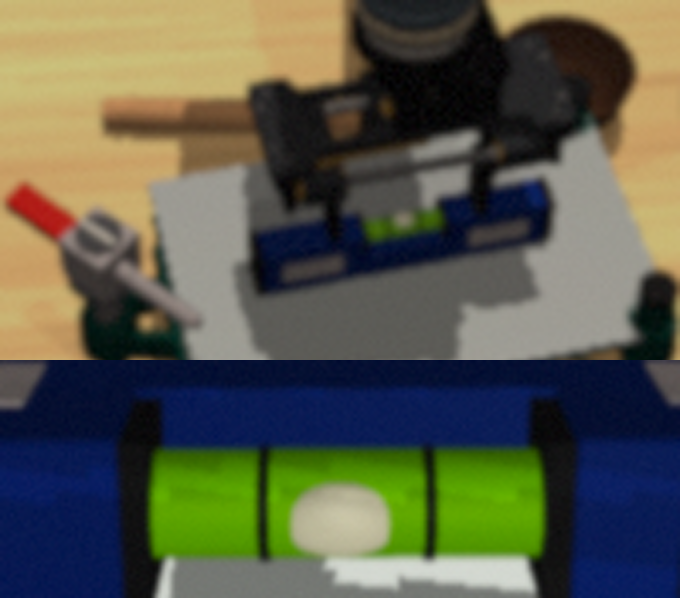

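View pics/s16.png

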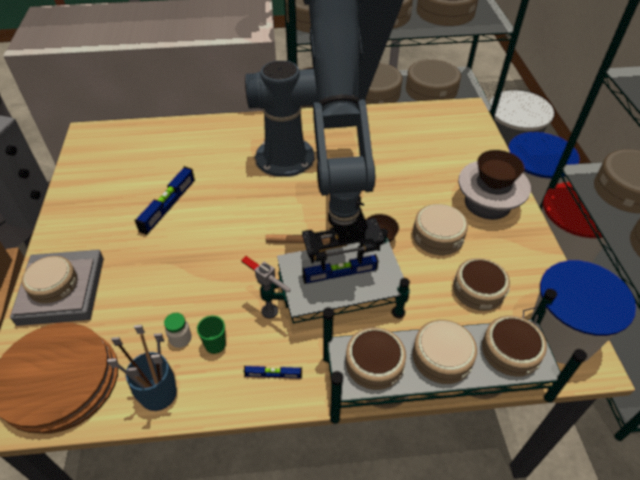

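Bubble between the lines: crop 290–390, lines at 264 and 430. Relieve the sideways 6 N and press a touch firmer.

Call:
{"name": "step_arm", "arguments": {
  "motion": [
    [[0,0,0,-0.4,0,-0.4,87],[0,0,0,-0.8,0,-0.8,87],[0,0,0,-0.8,0,-1,87],[0,0,0,-0.8,0,-1,87],[0,0,0,-0.8,0,-1,87],[0,0,0,-0.8,0,-1,87],[0,0,0,-0.8,0,-1,87],[0,0,0,-0.8,0,-1,87],[0,0,0,-0.8,0,-1,87],[0,0,0,-0.8,0,-1,87],[0,0,0,-0.8,0,-1,87],[0,0,0,-0.8,0,-1,87]]
  ]
}}

```text
time_s: 28.08
position: [0.6215, 0.1149, 0.3325]
tcp_rot: [[0.004, 0.991, 0.133], [0.0, 0.133, -0.991], [-1.0, 0.004, 0.0]]
force: [-5.7, -1.2, 20.4]
opening: 1.001
```

```bash
python3 -c "
from h import *
st();grab('wrist','w17')
g=load('w17')['frame'];b=cv2.resize(g[230:330,80:560],(800,167),interpolation=cv2.INTER_CUBIC)
cv2.imwrite('pics/c17.png',b[:,:,::-1])"
```

```text
28.0833 [0.6215 0.1149 0.3325] [-5.7 -1.2 20.4] [0.19 1.08 0.08] 1.0013320648568473
[[0.004, 0.991, 0.133], [0.0, 0.133, -0.991], [-1.0, 0.004, 0.0]] [ 0.4 35.6 84.9  0.  59.3 82.7]
```

View pics/c17.png

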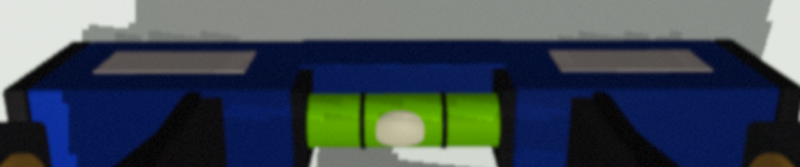

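20 N, steady, and the bubble is between the lines (crop 375–425 against lines at 363 and 444). Handing in.

```bash
python3 -c "
from h import *
print(bot.hand_in()); st()"
```

```text
the job is handed in; nothing more can be done
None
the job is handed in; nothing more can be done
```

The job is handed in, and every step of the task was carried out. The arm is holding a steady press of about 20 N on the level, and the clock read 28.1 s of the 72 s allowed.

- **Level:** I stood the 200 mm level, the middle-sized of the three, lengthwise in the middle of the shelf.
- **Bar:** I pushed the tommy bar through the screw head until the red grip touched it (contact at about −4 N). I then swung it clockwise about 58° (1.0 rad) and let go. The wrist picture after I let go shows it against the head, and the last scene picture shows it still in place.
- **Bubble:** The final wrist picture shows the bubble between the two lines, about 1 mm off the middle or less (limit 2.5 mm).
- **Checks that disagreed:** Before the press, the top and scene cameras put the bubble at +1.3 mm and −0.5 mm, both within the limit. The press also carried about 6 N of sideways friction that I could not fully remove. The level showed no slip in the pictures.
- **Other things:** In the pictures, nothing else on the bench had moved.

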